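Load the vial carrier and hold it down on the touch mixer

TASK

Collect the two capped vials from the capping machine's catch tray and stand one in each pocket of the metal vial carrier. Then take the carrier by its handle, set it on the touch mixer's sprung plate with its length along the slot and its middle about 3 cm to one side of the locating pin, and slide it along the plate until the hole in its underside drops over the pin. Press it fully home and finish while still holding it down there by the handle; keep the vials upright and leave everything else where it stands.

Things in the scene. Friction and masses are not known exactly. Their poses are not given: they have to be found in the camera images.
- vial_a_center (a point): centre (half-way up) of one capped white plastic vial: upright cylinder 28 mm across and 60 mm tall, the top 17 mm is its grey cap of the same width. Stands in the catch tray at the start, 45 g. The two vials are alike and either may go in either pocket.
- vial_b_center (a point): centre of the other vial, the same.
- tray_middle (a point): middle of the catch tray's inner floor (4 mm above the bench). The tray is 150 mm (its x) by 110 mm (its y) outside, walls 4 mm thick, rim 15 mm above the bench. It is fixed to the capping machine, which stands on its -y side: a ledge 85 mm high begins 57 mm from this point, a housing 260 mm high 135 mm from it with a capping head that reaches out to 108 mm from this point, no lower than 145 mm above the bench. The vials stand 80 mm or more apart along the tray's x.
- carrier_grip (a point): grip point on the aluminium vial carrier's upright handle, 50 mm above the carrier's underside, on its middle. Handle: a post 16 mm thick along the carrier's x, 34 mm along its y, from 12 to 62 mm above the underside. The carrier's base is 56 mm (x) by 136 mm (y) by 12 mm thick; it weighs 0.3 to 0.45 kg empty, and stands loose on the bench.
- carrier_hole (a point): centre of the round blind hole in the carrier's underside, level with the underside, straight below the handle; 13 mm across, 12 mm deep. Axes as the carrier's (y along its length, z up).
- pocket_left (a point): where a vial's centre comes to lie in the pocket at the carrier's +y end, 45 mm from the handle's middle. Each pocket is a square well 36 mm wide inside, its floor 12 mm and its rim 30 mm above the carrier's underside; this point is 30 mm above the pocket's floor.
- pocket_right (a point): the same for the pocket at the carrier's -y end.
- plate_middle (a point): middle of the top face of the mixer's sprung touch plate in its raised rest position, 74 mm above the bench (the point stays there when the plate sinks). The plate is flat dark steel, 90 mm (x) by 150 mm (y), with a slot 14 mm wide and 80 mm long down its middle along y. It stands over the mixer's box, 150 by 160 mm and 56 mm high.
- pin_tip (a point): top of the fixed locating pin, 10 mm across with a bevelled tip, which stands in the plate's slot at a place along it that varies (within 17 mm of the plate's middle). The tip lies 1.5 mm below the face of the raised plate, so that a flat thing slides over it; when the plate is pressed right down the pin stands 6.5 mm proud of it. Hidden once the carrier covers it.
- touchplate (a joint): how far the touch plate is pressed down, m: 0 raised, 0.008 fully down. Spring: about 2.5 N starts it, 9 N on the plate (carrier's weight included) brings it fully down. With the carrier on it and its hole off the pin it stops at about 0.0015, because the underside rests on the pin.
- petri: the lidded culture dish, 90 mm across, 14 mm tall; a bystander to leave alone. Origin at the centre of its underside.
- reagent: the brown reagent bottle, 48 mm across, 85 mm tall; a bystander to leave alone. Origin at the centre of its underside.
- beaker: the glass beaker, 68 mm across, 75 mm tall; a bystander to leave alone. Origin at the centre of its underside.
- tipbox: the pipette tip box, 80 x 120 x 60 mm; a bystander to leave alone. Origin at the centre of its underside.
- notebook: the closed black notebook, 100 x 140 x 12 mm; a bystander to leave alone. Origin at the centre of its underside.
Mind the look-alikes: they are no part of the job. What is shaped like the part that bears carrier_grip but pink is not meant.

How it is judged:
By the outcome, as a careful person would: the job done as asked, in the order asked, and still so for the second after the job is handed in, while the arm keeps its last pose, push and grip.
It also fails if it takes over 69 s, if anything falls off the work surface, if the arm or the gripper's body presses on something with over 40 N, if the wrist force passes 120 N, or if a joint passes its speed limit or range.

ROBOT

A 6-joint arm with a two-finger parallel gripper is mounted at the origin on the work surface. World frame = base frame: x ahead of the robot, y to its left, z up, the work surface at z = 0. Lengths are in m, angles in rad, forces in N, time in s.
With the tool pointing down it reaches from about 0.35 to 0.775 m from the base axis. Payload 7.3 kg.
Tool frame: the origin (TCP) lies at the very end of the fingers, on their centre line; the grasp point (between the pads) lies 19 mm behind it (robot.tcp_to_grasp is the distance from the TCP to the grasp point, in m); z points along the fingers, y is the direction in which the jaws open and shut (so a half turn about z gives the same grasp; the last joint's range is limited). The gripper opens to 92 mm and grips with 3 to 60 N. Pads are 19 mm wide; open, the fingers measure 130 mm over their backs; the gripper's body (75 mm by 190 mm) begins 47 mm behind the grasp point.
Start: joints at [-1.303, 0.342, 1.524, -0, 1.275, -0.146], TCP at [0.211, -0.481, 0.188] pointing down, gripper open.
Joint ranges: [-2.53, 2.53], [-0.77, 2.02], [0.04, 2.7], [-1, 4.14], [0.28, 2.66], [-3.11, 3.11]. Speed limits (rad/s): [2.57, 2.57, 3.14, 3.14, 3.14, 3.14].

INTERFACE

Orientations are given as [roll, pitch, yaw] about the fixed x, y, z axes, in that order (R = Rz(yaw) Ry(pitch) Rx(roll)).
In Python, from cell import robot gives the robot as it stands.
- The arm moves only by the tool arm_command, never from a script. Its argument "motion" is a list that holds one entry, the list of rows, each a list of 7 numbers: the turn, a rotation vector about the tool's x, y, z in units of 90 degrees (1.0 is 90 degrees), then the shift along the tool's x, y, z in units of 30 cm (1.0 is 30 cm), then the opening, from -1 (shut) to 1 (fully open). In form: [[[wx, wy, wz, tx, ty, tz, grip], ...]]. A call has 1 to 8 rows; each row is the pose to reach, as a shift and turn from the pose commanded when the call began, along the tool's axes at that moment; what a row does not reach only later rows make up. A row lasts 1/10 s, in which the tool goes at most 50 mm and 8.59 degrees, less where a joint would pass 70% of its speed; a pose out of reach is approached as far as the arm can. A call with a number of a shift or a turn outside -1 to 1 is refused whole. A call with a gripper value outside its range is refused whole. The fingers move at their own pace and stop on an object; "grip_force" is the grip in N (left out, the last holds). Time passes only in rows, so rows that repeat a pose let the fingers close. It gives the time, the measured TCP pose, the force and the opening at its end, in the units of the state.
- robot.observe(): the state, without advancing time (a new reading comes with each control period).
- robot.read_camera(name): name is "side" or "top" or "wrist"; returns a dict with "image" (480x640x3 uint8, red, green, blue), "z_map" (480x640 float32, m along the optical axis (not along the pixel's ray), 0 where there is no reading), "fov_y" (degrees; the focal length in pixels is half the picture's height over the tangent of half this angle, whatever the lens; pixels are square), "cx", "cy" (the principal point, pixels), "cam_to_world" (4x4, takes a point from camera to world coordinates). Camera axes: x right, y down, z forward; pixel columns grow to the right and rows downward; lengths in m; the calibration is good to about 2 mm. A picture is of the moment at which its call begins.
- robot.hand_in(): hands the job in, once; it reports no verdict.
The state is a dict: "time": time; "qpos": joint angles; "qvel": joint speeds; "joint_efforts": joint torques, N m; "tool_pos": TCP position; "tool_rot": TCP orientation; "contact_force": force on the tool from outside, world axes, zero at the start; "torque": the same for the moment, N m; "opening": finger opening in m.
Only numpy, scipy, OpenCV 4.12 (cv2) and the standard library are available. Lean on these libraries where they do the work, as an engineer would, in place of code of your own. Each camera call takes 0.05 s, during which the arm holds its last target.

## Working session

There is one attempt and no reset: what is moved stays moved. The work goes in short steps, Python scripts to look and compute and a tool call to move; the robot and the scene stay as the last step left them, time stands still between calls to the robot, and variables do not carry over. Pictures are saved under pics/ and viewed, and the job is handed in when it is done.

Besides the shell and the picture viewer there is one more tool, called after "Emit:" as a command line: name --argument value ..., lists and objects as JSON in quotes. arm_command: Moves the arm, as the interface text tells. Its arguments: {"type":"object","properties":{"motion":{"type":"array"},"grip_force":{"type":"number"}},"required":["motion"]}

```bash
ls; mkdir -p pics; python3 - <<'E'
from cell import robot
import cv2,numpy as np,pickle
print(robot.observe())
for n in ["top","side","wrist"]:
    c=robot.read_camera(n); pickle.dump(c,open(f"pics/{n}0.pkl","wb"))
    cv2.imwrite(f"pics/{n}0.png",c["image"][:,:,::-1])
    print(n,c["fov_y"],c["cx"],c["cy"],np.round(c["cam_to_world"],3).tolist(),(c["z_map"]>0).mean())
E
```

```text
pics
{'time': 0.0, 'qpos': array([-1.30304568e+00,  3.42712881e-01,  1.52500750e+00, -2.25766925e-05,
        1.27539590e+00, -1.46026361e-01]), 'qvel': array([-1.32115131e-03,  1.19281922e-03, -2.59585354e-05,  4.84729946e-05,
       -1.83743814e-05,  4.47086067e-04]), 'joint_efforts': array([-4.32237775e-04, -4.31237054e+01, -2.44223982e+01,  7.17594847e-02,
        5.59428404e-02, -1.65151228e-04]), 'tool_pos': array([ 0.21096392, -0.48024368,  0.18695344]), 'tool_rot': array([-3.14008210e+00, -2.00340481e-04,  4.13783446e-01]), 'contact_force': array([-0.52660445,  0.35415757,  0.36587316]), 'torque': array([-0.0545776 , -0.02080444,  0.0107416 ]), 'opening': 0.09217867434700987}
top 47.45521185298122 329.1774112532711 238.71802860031224 [[0.01, -0.999, 0.038, 0.516], [-1.0, -0.011, -0.012, 0.028], [0.013, -0.037, -0.999, 1.119], [0.0, 0.0, 0.0, 1.0]] 0.996162109375
side 42.540683963829274 308.70990170384897 247.81040160909944 [[-0.998, -0.036, 0.049, 0.519], [-0.061, 0.576, -0.815, 1.033], [0.001, -0.817, -0.577, 0.792], [0.0, 0.0, 0.0, 1.0]] 0.995888671875
wrist 69.45463855104735 318.33741505093275 241.08704405781376 [[0.403, -0.872, -0.278, 0.288], [-0.915, -0.385, -0.121, -0.448], [-0.002, 0.303, -0.953, 0.385], [0.0, 0.0, 0.0, 1.0]] 0.9961328125
```

View pics/top0.png

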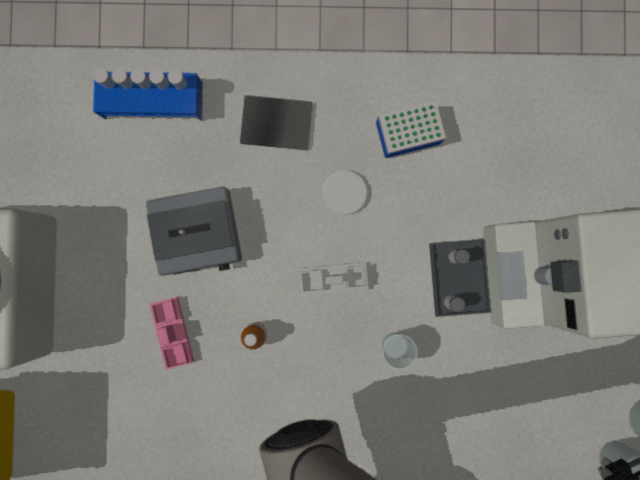

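View pics/side0.png

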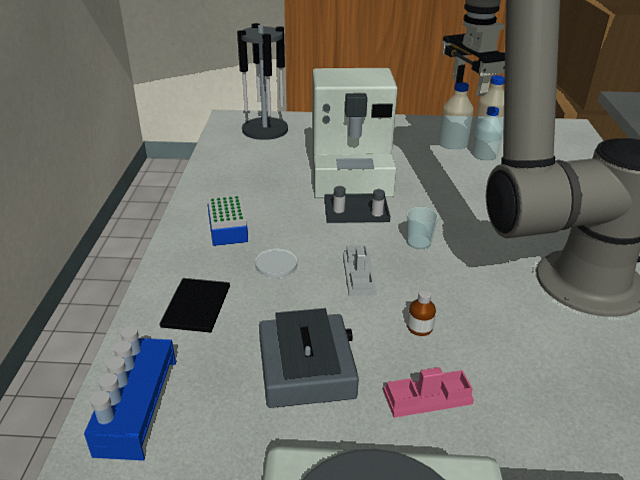

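View pics/wrist0.png

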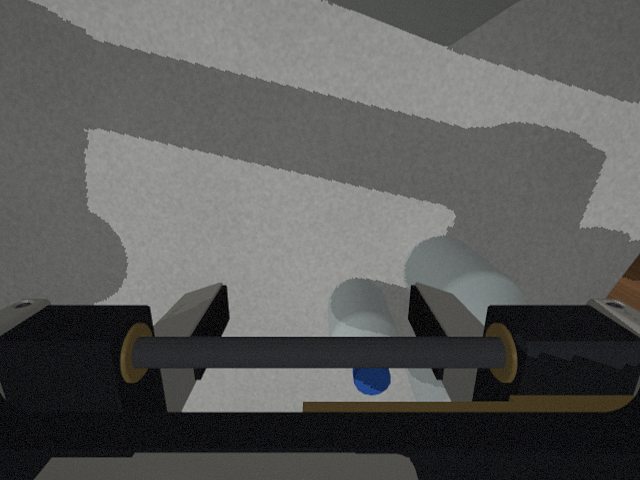

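Top view shows: vials at about (459,257) and (455,303) in the tray. The aluminium carrier is at (336,276) and the mixer at (193,232), with its pin at about (181,232). Look-alikes are the pink carrier at (172,333) and the vials in the blue rack at (105–178,80).

```bash
cat > h.py <<'E'
import numpy as np,cv2,pickle
def cloud(c):
    f=240/np.tan(np.radians(c["fov_y"]/2)); v,u=np.mgrid[0:480,0:640]
    z=c["z_map"]; P=np.stack([(u-c["cx"])/f*z,(v-c["cy"])/f*z,z],-1)
    T=c["cam_to_world"]; return P@T[:3,:3].T+T[:3,3]
def plane(c,u,v,h):
    f=240/np.tan(np.radians(c["fov_y"]/2)); T=c["cam_to_world"]
    d=T[:3,:3]@np.array([(u-c["cx"])/f,(v-c["cy"])/f,1]); o=T[:3,3]
    return o+d*(h-o[2])/d[2]
def project(c,p):
    f=240/np.tan(np.radians(c["fov_y"]/2)); T=c["cam_to_world"]
    q=T[:3,:3].T@(np.asarray(p)-T[:3,3]); return q[0]/q[2]*f+c["cx"],q[1]/q[2]*f+c["cy"]
E
python3 - <<'E'
from h import *
t=pickle.load(open("pics/top0.pkl","rb"));s=pickle.load(open("pics/side0.pkl","rb"))
def crop(c,x0,y0,x1,y1,k): return cv2.resize(c["image"][y0:y1,x0:x1,::-1],None,fx=k,fy=k,interpolation=cv2.INTER_CUBIC)
cv2.imwrite("pics/c1.png",crop(t,290,230,500,330,3.8))
cv2.imwrite("pics/c2.png",crop(t,140,180,250,280,6))
cv2.imwrite("pics/c3.png",crop(s,310,170,450,300,5))
P=cloud(t);z=P[...,2]
print("bench",np.median(z[150:180,330:370]),np.median(z[300:330,280:320]))
def comp(lo,hi,x0,y0,x1,y1):
    m=np.zeros((480,640),np.uint8);m[y0:y1,x0:x1]=((z>lo)&(z<hi))[y0:y1,x0:x1]
    n,l,st,ce=cv2.connectedComponentsWithStats(m)
    for i in range(1,n):
        if st[i,4]>15:
            q=P[l==i]; r=cv2.minAreaRect(q[:,:2].astype(np.float32)*1000)
            print(lo,st[i].tolist(),"mean",q.mean(0).round(4),"z",np.median(q[:,2]).round(4),"rect",np.round(r[0],1),np.round(r[1],1),round(r[2],1))
print("vial tops");comp(.05,.075,425,235,486,320)
print("tray");comp(.008,.02,420,235,490,320)
print("carrier handle");comp(.05,.075,295,255,375,298)
comp(.022,.04,295,255,375,298);comp(.006,.075,295,255,375,298)
print("plate");comp(.066,.085,140,180,250,280)
E
```

```text
bench 0.0007335469116172 -0.0004307684960973557
vial tops
0.05 [454, 249, 16, 15, 180] mean [ 0.525  -0.2425  0.0632] z 0.0638 rect [ 524.9 -243.3] [26.3 26.8] 50.2
0.05 [450, 297, 15, 14, 176] mean [ 0.4333 -0.2335  0.0631] z 0.0634 rect [ 433.5 -234.2] [27.  25.2] 88.7
tray
0.008 [430, 235, 60, 82, 718] mean [ 0.4858 -0.2596  0.0141] z 0.0144 rect [ 485.9 -253.4] [156.9 114.2] 5.1
0.008 [444, 296, 5, 12, 20] mean [ 0.4357 -0.2233  0.0135] z 0.0138 rect [ 433.7 -223.5] [ 6.  22.3] 84.8
carrier handle
0.05 [326, 275, 18, 10, 147] mean [0.4777 0.0041 0.0612] z 0.0613 rect [477.7   3.9] [15.8 33.4] 5.9
0.022 [345, 266, 23, 23, 134] mean [ 0.4822 -0.041   0.029 ] z 0.0289 rect [482.2 -40.9] [41.9 42.4] 6.0
0.022 [301, 270, 22, 23, 127] mean [0.4731 0.0488 0.0295] z 0.0295 rect [473.   48.7] [41.9 41.7] 5.9
0.006 [300, 262, 69, 34, 1857] mean [0.4778 0.0041 0.0182] z 0.0125 rect [477.5   4. ] [ 56.1 136. ] 5.8
plate
0.066 [147, 200, 86, 61, 3442] mean [0.5701 0.2818 0.0736] z 0.0736 rect [570.1 282.4] [ 90.3 151.5] 11.3
0.066 [179, 229, 6, 5, 22] mean [0.5666 0.2976 0.0716] z 0.0716 rect [567.3 298.7] [7.7 9.2] 1.6
```

```bash
python3 -c "
import cv2;print([cv2.imread(f'pics/c{i}.png').shape for i in (1,2,3)])"
```

```text
[(380, 798, 3), (600, 660, 3), (650, 700, 3)]
```

View pics/c1.png

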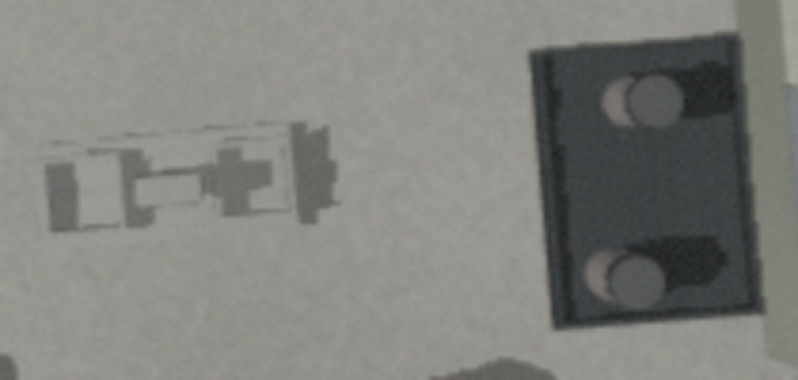

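View pics/c2.png

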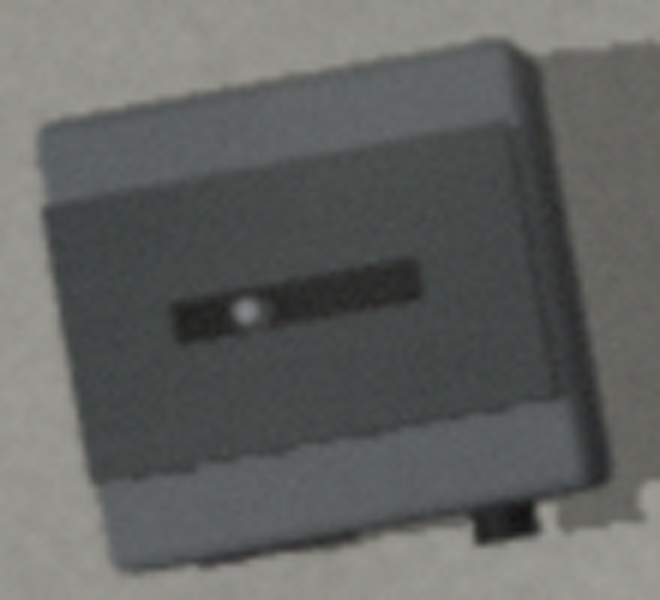

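View pics/c3.png

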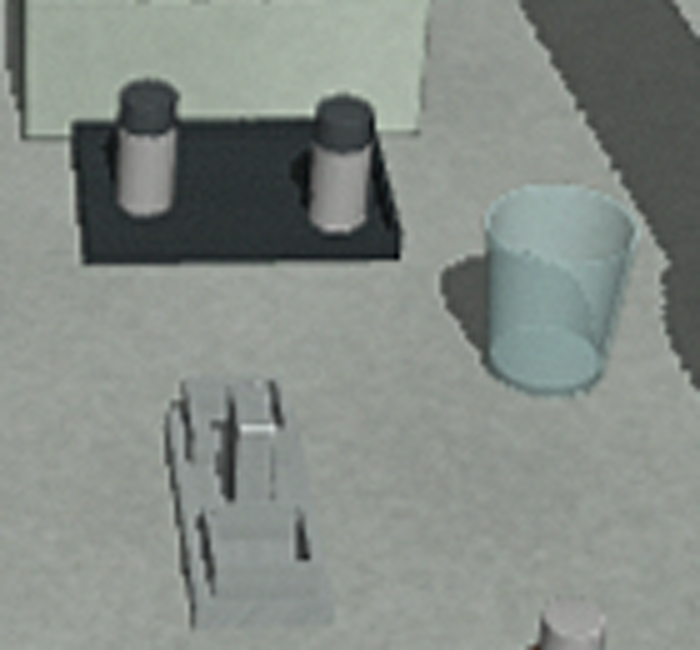

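```bash
cat >> h.py <<'E'
from scipy.spatial.transform import Rotation as Ro
def delta(x,y,z,yawdeg,base=None):
    from cell import robot
    o=robot.observe(); p=o["tool_pos"]; R=Ro.from_euler("xyz",o["tool_rot"])
    Rd=Ro.from_euler("xyz",[np.pi,0,np.radians(yawdeg)])
    print("t",round(o["time"],2),"tcp",np.round(p,4),"rot",np.round(o["tool_rot"],4),"F",np.round(o["contact_force"],1),"open",round(o["opening"],4))
    print("turn",np.round((R.inv()*Rd).as_rotvec()/(np.pi/2),3),"shift",np.round(R.inv().apply(np.array([x,y,z])-p)/.3,3))
E
python3 - <<'E'
from h import *
t=pickle.load(open("pics/top0.pkl","rb"));s=pickle.load(open("pics/side0.pkl","rb"))
for c,n,boxes in((t,"top",{"A":(445,240,475,272),"B":(442,288,472,316)}),(s,"side",{"A":(328,180,350,220),"B":(366,182,390,222)})):
    P=cloud(c);z=P[...,2]
    print(n,"bench",np.median(z[200:240,330:360] if n=="side" else z[150:180,330:370]))
    for k,(a,b,d,e) in boxes.items():
        Q=P[b:e,a:d].reshape(-1,3); q=Q[Q[:,2]>.0605]; print(k,len(q),q.mean(0).round(4),cv2.minEnclosingCircle((q[:,:2]*1000).astype(np.float32)), "maxz",np.percentile(q[:,2],90))
P=cloud(s);z=P[...,2]
def comp(lo,hi,x0,y0,x1,y1,mn=15):
    m=np.zeros((480,640),np.uint8);m[y0:y1,x0:x1]=((z>lo)&(z<hi))[y0:y1,x0:x1]
    n,l,st,ce=cv2.connectedComponentsWithStats(m)
    for i in range(1,n):
        if st[i,4]>mn:
            q=P[l==i]; r=cv2.minAreaRect(q[:,:2].astype(np.float32)*1000)
            print(lo,st[i].tolist(),"mean",q.mean(0).round(4),"rect",np.round(r[0],1),np.round(r[1],1),round(r[2],1))
print("handle top");comp(.0595,.07,338,240,380,300,5)
print("carrier");comp(.006,.07,338,240,380,300,5)
print("plate");comp(.071,.08,260,300,360,400)
print("beaker");comp(.02,.08,400,190,440,260)
print("bottles etc heights");comp(.1,.3,430,60,510,170)
E
```

```text
top bench 0.0007335469116172
A 162 [ 0.5251 -0.2402  0.0773] ((523.7315673828125, -114.4338607788086), 142.5286102294922) maxz 0.06671627945059773
B 158 [ 0.435  -0.2291  0.0839] ((472.45703125, -109.7081298828125), 144.41183471679688) maxz 0.06637739702094878
side bench 0.003855253996396857
A 70 [ 0.5233 -0.1308  0.1271] ((523.885986328125, 389.2798156738281), 643.8960571289062) maxz 0.06831554771232226
B 76 [ 0.441  -0.0978  0.1412] ((476.1119079589844, 394.3788757324219), 640.2030029296875) maxz 0.43008006753840866
handle top
0.0595 [356, 246, 9, 12, 87] mean [0.4761 0.0082 0.0626] rect [475.9   5.7] [16.4 37.8] 0.1
carrier
0.006 [343, 245, 34, 49, 1272] mean [0.4772 0.0189 0.0242] rect [475.9   6. ] [ 57.  141.8] 5.6
plate
0.071 [275, 308, 66, 70, 3237] mean [0.5677 0.2896 0.0747] rect [568.5 284.2] [ 90.2 155.8] 11.4
0.071 [305, 346, 5, 5, 16] mean [0.5658 0.3014 0.0727] rect [566.  300.9] [8.1 6.7] 42.1
beaker
0.02 [407, 207, 31, 37, 945] mean [ 0.3417 -0.1142  0.0546] rect [ 340.5 -118.4] [67.1 71.8] 4.1
bottles etc heights
0.1 [442, 60, 32, 58, 966] mean [ 0.2102 -0.5958  0.1649] rect [ 201.  -582.8] [143.7  85.1] 87.9
0.1 [471, 68, 34, 59, 1195] mean [ 0.1268 -0.5816  0.1691] rect [ 138.3 -553. ] [363.2  80.4] 72.0
0.1 [493, 153, 17, 17, 158] mean [0.2353 0.0397 0.2859] rect [235.9  37.2] [13.3 55.2] 5.0
```

Emit:
arm_command --motion '[[[0,0,0,0,0,-0.25,0.3],[0,0,0,0,0,-0.25,0.3]]]' --grip_force 15

```text
time: 0.35
tool_pos: [0.2113, -0.4811, 0.2651]
tool_rot: [3.14, 0.0, 0.414]
contact_force: [0.4, -0.6, 0.5]
opening: 0.0802
```

```bash
python3 - <<'E'
from h import *
delta(.36,-.15,.26,95.5)
E
```

```text
t 0.35 tcp [ 0.2113 -0.4811  0.2651] rot [3.1396e+00 3.0000e-04 4.1380e-01] F [ 0.4 -0.6  0.5] open 0.0802
turn [ 0.001  0.001 -0.798] shift [ 0.898 -0.811  0.015]
```

Emit:
arm_command --motion '[[[0,0,-0.798,0.898,-0.811,0,0.1],[0,0,-0.798,0.898,-0.811,0,0.1],[0,0,-0.798,0.898,-0.811,0,0.1],[0,0,-0.798,0.898,-0.811,0,0.1],[0,0,-0.798,0.898,-0.811,0,0.1],[0,0,-0.798,0.898,-0.811,0,0.1],[0,0,-0.798,0.898,-0.811,0,0.1],[0,0,-0.798,0.898,-0.811,0,0.1]]]'

```text
time: 1.15
tool_pos: [0.3608, -0.1456, 0.2627]
tool_rot: [3.141, -0.001, 1.624]
contact_force: [-0.9, -0.1, -0.3]
opening: 0.0505
```

```bash
python3 - <<'E'
from h import *
delta(.4335,-.235,.16,95.5)
E
```

```text
t 1.15 tcp [ 0.3608 -0.1456  0.2627] rot [ 3.1409e+00 -1.1000e-03  1.6244e+00] F [-0.9 -0.1 -0.3] open 0.0505
turn [ 0.    -0.001 -0.027] shift [-0.311  0.226  0.342]
```

Emit:
arm_command --motion '[[[0,0,-0.027,-0.311,0.226,0.34,0.1],[0,0,-0.027,-0.311,0.226,0.34,0.1],[0,0,-0.027,-0.311,0.226,0.34,0.1],[0,0,-0.027,-0.311,0.226,0.34,0.1],[0,0,-0.027,-0.311,0.226,0.34,0.1],[0,0,-0.027,-0.311,0.226,0.34,0.1]]]'

```text
time: 1.75
tool_pos: [0.4316, -0.2396, 0.1615]
tool_rot: [3.141, 0.0, 1.656]
contact_force: [0.4, 0.1, 0.5]
opening: 0.0505
```

```bash
python3 - <<'E'
from h import *
from cell import robot
c=robot.read_camera("wrist"); pickle.dump(c,open("pics/w1.pkl","wb")); cv2.imwrite("pics/w1.png",c["image"][:,:,::-1])
P=cloud(c);z=P[...,2]
m=((z>.061)&(z<.068)).astype(np.uint8)
n,l,st,ce=cv2.connectedComponentsWithStats(m)
for i in range(1,n):
    if st[i,4]>100:
        q=P[l==i]; print(st[i].tolist(),q.mean(0).round(4),[np.round(v,1) for v in cv2.minEnclosingCircle((q[:,:2]*1000).astype(np.float32))])
delta(.4335,-.235,.03,95.5)
E
```

```text
[175, 26, 72, 87, 524] [ 0.3265 -0.1118  0.0646] [array([ 342.6, -120.5]), np.float64(30.5)]
[305, 207, 32, 31, 759] [ 0.434  -0.2335  0.0645] [array([ 434., -234.]), np.float64(13.9)]
[406, 226, 32, 30, 741] [ 0.5257 -0.2427  0.0646] [array([ 526. , -243.1]), np.float64(14.0)]
[414, 301, 61, 4, 190] [ 0.5575 -0.3021  0.0643] [array([ 558.1, -302.3]), np.float64(28.1)]
[269, 302, 100, 5, 342] [ 0.4387 -0.3128  0.0645] [array([ 439.2, -313.2]), np.float64(47.3)]
t 1.8 tcp [ 0.4317 -0.2396  0.162 ] rot [3.1400e+00 1.4000e-03 1.6566e+00] F [0.1 0.1 0.6] open 0.0507
turn [ 0.001  0.001 -0.007] shift [0.015 0.006 0.44 ]
```

View pics/w1.png

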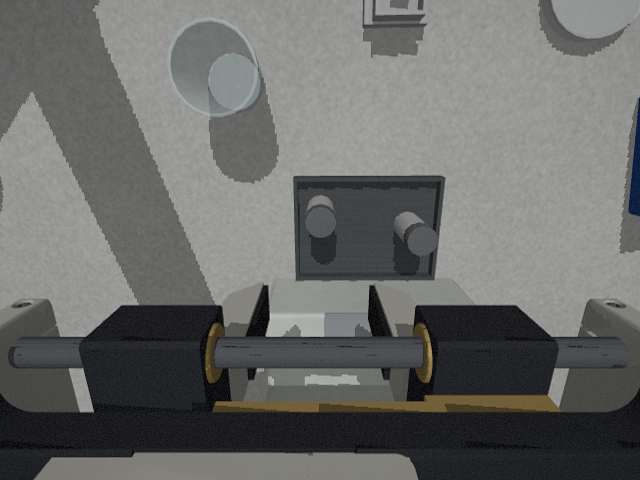

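The wrist view shows the two capped vials at (320,217) and (422,241), in the dark tray. Positions agree with the top view within 1 mm. Taking vial B.

Emit:
arm_command --motion '[[[0,0,-0.007,0.016,0.008,0.1,0.1],[0,0,-0.007,0.016,0.008,0.25,0.1],[0,0,-0.007,0.016,0.008,0.36,0.1],[0,0,-0.007,0.016,0.008,0.443,0.1],[0,0,-0.007,0.016,0.008,0.443,0.1],[0,0,-0.007,0.016,0.008,0.443,0.1]]]'

```text
time: 2.4
tool_pos: [0.4343, -0.2351, 0.0295]
tool_rot: [3.14, 0.002, 1.668]
contact_force: [0.3, 0.8, -0.4]
opening: 0.05
```

Emit:
arm_command --motion '[[[0,0,0,0,0,0,-0.6],[0,0,0,0,0,0,-0.6],[0,0,0,0,0,0,-0.6],[0,0,0,0,0,0,-0.6],[0,0,0,0,0,0,-0.6]]]' --grip_force 15

```text
time: 2.9
tool_pos: [0.4338, -0.235, 0.028]
tool_rot: [3.141, 0.0, 1.667]
contact_force: [-0.3, -1.0, -0.8]
opening: 0.0195
```

```bash
python3 - <<'E'
from h import *
delta(.434,-.2345,.029,95.5)
E
```

```text
t 2.9 tcp [ 0.4338 -0.235   0.028 ] rot [3.1413e+00 4.0000e-04 1.6672e+00] F [-0.3 -1.  -0.8] open 0.0195
turn [0. 0. 0.] shift [ 0.002  0.001 -0.003]
```

```bash
python3 - <<'E'
from h import *
from cell import robot
for n in("wrist","side"):
    c=robot.read_camera(n); pickle.dump(c,open(f"pics/{n}2.pkl","wb")); im=c["image"][:,:,::-1]
    if n=="side": im=cv2.resize(im[130:280,280:460],None,fx=4,fy=4,interpolation=cv2.INTER_CUBIC)
    cv2.imwrite(f"pics/{n}2.png",im)
print(robot.observe())
E
```

```text
{'time': 3.0, 'qpos': array([-6.51959435e-01,  4.80987230e-01,  1.81555849e+00, -4.33635600e-05,
        8.44944938e-01, -7.48304775e-01]), 'qvel': array([-1.39838353e-03,  3.42832727e-03,  3.97349894e-06, -1.79911854e-04,
       -1.26863252e-03,  1.59963649e-03]), 'joint_efforts': array([ 6.73874150e-03, -4.35042322e+01, -1.76782662e+01,  2.56937533e-02,
        8.33039079e-02,  4.67946109e-05]), 'tool_pos': array([ 0.43371086, -0.23495329,  0.02776367]), 'tool_rot': array([3.14153998e+00, 9.31684373e-05, 1.66717045e+00]), 'contact_force': array([ 0.08610749,  0.95530611, -0.10917765]), 'torque': array([-0.0342278 , -0.11167509, -0.00236932]), 'opening': 0.018587599402703922}
```

View pics/wrist2.png

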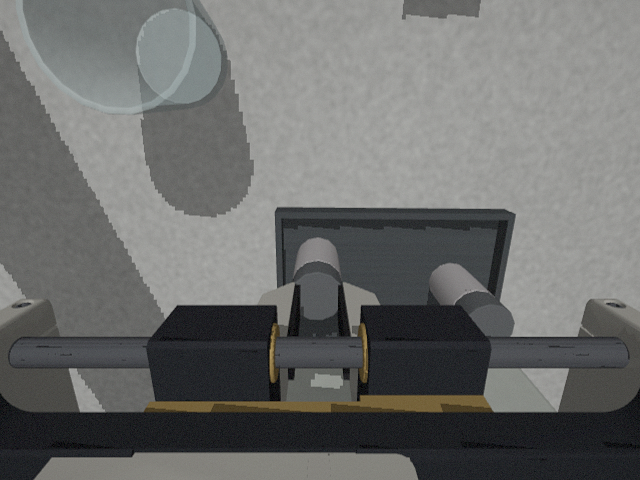

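View pics/side2.png

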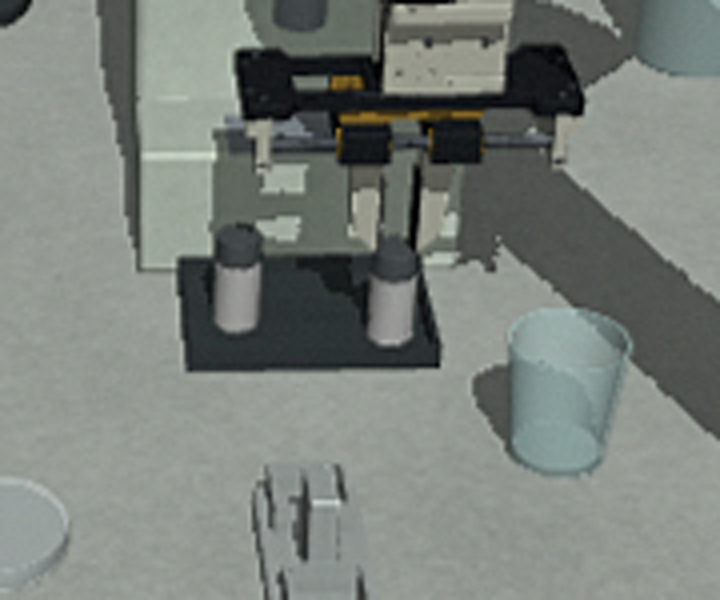

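```bash
python3 - <<'E'
from h import *
s=pickle.load(open("pics/side2.pkl","rb"));P=cloud(s)
def at(x,y): u=280+x/4;v=130+y/4; return np.round(P[int(v),int(u)],4)
for n,(x,y) in dict(fingL=(365,210),fingR=(433,210),lowL=(368,240),lowR=(428,240),cap=(393,270),vialbody=(390,310),capA=(238,255),block=(365,145),rail=(440,85),ledge=(180,200),handle=(322,500)).items(): print(n,at(x,y))
w=pickle.load(open("pics/wrist2.pkl","rb"));Q=cloud(w)
for u,v in((300,300),(345,300),(318,300),(318,255),(470,320),(318,352)): print("w",u,v,Q[v,u].round(4))
print(np.round(w["cam_to_world"],3))
E
```

```text
fingL [ 0.4506 -0.2236  0.0945]
fingR [ 0.4112 -0.2291  0.0928]
lowL [ 0.4473 -0.2194  0.0758]
lowR [ 0.4049 -0.3112  0.0246]
cap [ 0.4321 -0.2207  0.0568]
vialbody [ 0.4326 -0.2216  0.0289]
capA [ 0.5235 -0.2279  0.06  ]
block [ 0.4547 -0.1932  0.1516]
rail [ 0.4142 -0.211   0.1808]
ledge [ 0.5591 -0.2969  0.0554]
handle [0.4761 0.0234 0.0638]
w 300 300 [ 0.4254 -0.2366  0.0646]
w 345 300 [ 0.4458 -0.224   0.0851]
w 318 300 [ 0.4347 -0.236   0.0641]
w 318 255 [ 0.4265 -0.1527  0.2256]
w 470 320 [ 0.4701 -0.1953  0.1467]
w 318 352 [ 0.4318 -0.206   0.1505]
[[ 0.995  0.092  0.031  0.427]
 [ 0.097 -0.948 -0.303 -0.153]
 [ 0.001  0.304 -0.953  0.226]
 [ 0.     0.     0.     1.   ]]
```

```bash
python3 - <<'E'
from h import *
s=pickle.load(open("pics/side2.pkl","rb"));P=cloud(s)
cv2.imwrite("pics/z1.png",cv2.resize(s["image"][160:225,350:410,::-1],None,fx=9,fy=9,interpolation=cv2.INTER_NEAREST))
for u in (370,372,387,388,390):
    print(u,[(v,*(P[v,u]*1000).round().astype(int)) for v in range(172,206,3)])
w=pickle.load(open("pics/wrist2.pkl","rb"));Q=cloud(w)
cv2.imwrite("pics/z2.png",cv2.resize(w["image"][220:400,240:400,::-1],None,fx=4.4,fy=3.3,interpolation=cv2.INTER_NEAREST))
print([(u,*(Q[305,u]*1000).round().astype(int)) for u in range(270,370,4)])
E
```

```text
370 [(172, np.int64(455), np.int64(-221), np.int64(122)), (175, np.int64(454), np.int64(-218), np.int64(116)), (178, np.int64(453), np.int64(-228), np.int64(103)), (181, np.int64(453), np.int64(-226), np.int64(96)), (184, np.int64(453), np.int64(-214), np.int64(95)), (187, np.int64(452), np.int64(-220), np.int64(83)), (190, np.int64(447), np.int64(-309), np.int64(25)), (193, np.int64(446), np.int64(-311), np.int64(15)), (196, np.int64(446), np.int64(-308), np.int64(8)), (199, np.int64(446), np.int64(-300), np.int64(4)), (202, np.int64(447), np.int64(-282), np.int64(6)), (205, np.int64(447), np.int64(-264), np.int64(8))]
372 [(172, np.int64(450), np.int64(-219), np.int64(123)), (175, np.int64(450), np.int64(-221), np.int64(114)), (178, np.int64(449), np.int64(-220), np.int64(107)), (181, np.int64(449), np.int64(-222), np.int64(98)), (184, np.int64(448), np.int64(-225), np.int64(88)), (187, np.int64(448), np.int64(-223), np.int64(82)), (190, np.int64(447), np.int64(-219), np.int64(76)), (193, np.int64(442), np.int64(-309), np.int64(16)), (196, np.int64(442), np.int64(-302), np.int64(12
[... 2649 characters left out ...]
(-239), np.int64(64)), (318, np.int64(435), np.int64(-239), np.int64(64)), (322, np.int64(437), np.int64(-238), np.int64(65)), (326, np.int64(439), np.int64(-239), np.int64(64)), (330, np.int64(441), np.int64(-238), np.int64(65)), (334, np.int64(443), np.int64(-238), np.int64(64)), (338, np.int64(445), np.int64(-234), np.int64(71)), (342, np.int64(444), np.int64(-224), np.int64(89)), (346, np.int64(446), np.int64(-224), np.int64(90)), (350, np.int64(447), np.int64(-223), np.int64(92)), (354, np.int64(449), np.int64(-223), np.int64(91)), (358, np.int64(451), np.int64(-223), np.int64(91)), (362, np.int64(443), np.int64(-198), np.int64(139)), (366, np.int64(444), np.int64(-198), np.int64(139))]
```

View pics/z1.png

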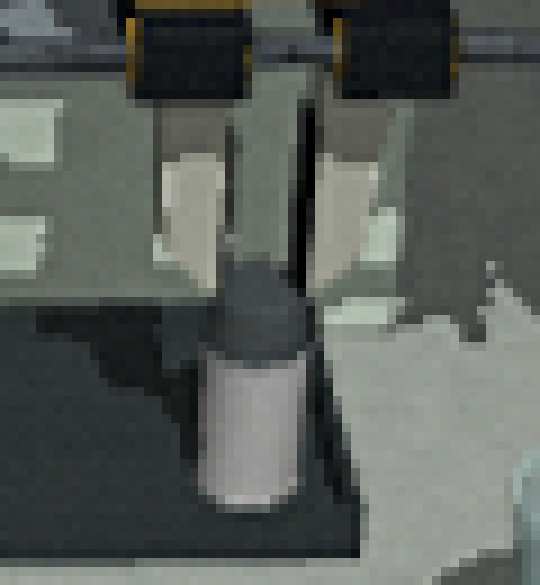

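View pics/z2.png

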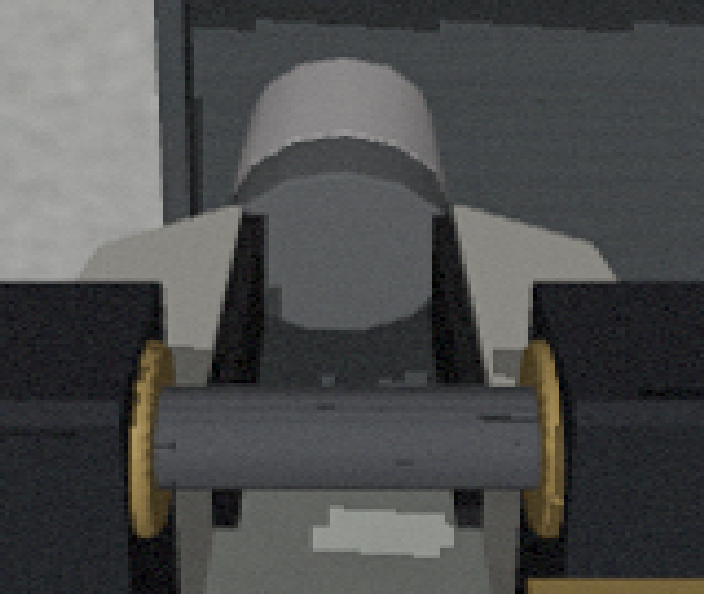

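```bash
python3 - <<'E'
from h import *
w=pickle.load(open("pics/wrist2.pkl","rb"));Q=cloud(w)
f=240/np.tan(np.radians(w["fov_y"]/2));T=w["cam_to_world"]
for u,v in((295.7,285),(343.5,284.5)):
    d=T[:3,:3]@np.array([(u-w["cx"])/f,(v-w["cy"])/f,1]);o=T[:3,3]
    for y in(-.2255,-.22,-.23): print(u,y,(o+d*(y-o[1])/d[1]).round(4))
for v in range(276,300,3): print(v,Q[v,292].round(4),Q[v,346].round(4))
E
```

```text
295.7 -0.2255 [ 0.4227 -0.2255  0.0707]
295.7 -0.22 [ 0.423  -0.22    0.0825]
295.7 -0.23 [ 0.4225 -0.23    0.0612]
343.5 -0.2255 [ 0.4467 -0.2255  0.0652]
343.5 -0.22 [ 0.4452 -0.22    0.0773]
343.5 -0.23 [ 0.4479 -0.23    0.0553]
276 [ 0.418  -0.2498  0.0052] [ 0.4552 -0.2464  0.0045]
279 [ 0.4182 -0.2522  0.0048] [ 0.4554 -0.2484  0.0053]
282 [ 0.4201 -0.2325  0.0525] [ 0.4558 -0.2509  0.0046]
285 [ 0.4209 -0.2259  0.0702] [ 0.4473 -0.2234  0.0701]
288 [ 0.4212 -0.2257  0.0741] [ 0.4469 -0.223   0.0745]
291 [ 0.4214 -0.2255  0.0776] [ 0.4467 -0.2231  0.0775]
294 [ 0.4216 -0.226   0.0798] [ 0.4465 -0.2232  0.0805]
297 [ 0.4219 -0.2252  0.0843] [ 0.4463 -0.2233  0.0835]
```

The picture shows the fingertips at z≈0.069, just above the cap and centred on it, though the reported TCP is at z=0.028. So the reported tool height is about 40 mm too low and the cameras agree with each other. I'll reopen, descend partway and check again.

Emit:
arm_command --motion '[[[0,0,0,0,0,0,0.1],[0,0,0,0,0,0,0.1],[0,0,0,0,0,0,0.1],[0,0,0,0,0,0,0.1],[0,0,0,0,0,0.04,0.1],[0,0,0,0,0,0.08,0.1],[0,0,0,0,0,0.08,0.1]]]'

```text
time: 3.7
tool_pos: [0.4323, -0.2339, 0.0016]
tool_rot: [-3.139, -0.003, 1.667]
contact_force: [0.3, 0.4, -0.6]
opening: 0.0504
```

```bash
python3 - <<'E'
from h import *
from cell import robot
for n in("wrist","side"):
    c=robot.read_camera(n); pickle.dump(c,open(f"pics/{n}3.pkl","wb")); im=c["image"][:,:,::-1]
    im=cv2.resize(im[160:225,340:420],None,fx=7,fy=7,interpolation=cv2.INTER_NEAREST) if n=="side" else im[200:400,200:440]
    cv2.imwrite(f"pics/{n}3.png",im)
    P=cloud(c)
    if n=="wrist":
        for v in range(255,300,3): print(v,P[v,262:290:6].round(3).tolist())
delta(.434,-.2345,-.011,95.5)
E
```

```text
255 [[0.398, -0.227, 0.001], [0.402, -0.227, 0.0], [0.407, -0.221, 0.016], [0.41, -0.222, 0.011], [0.413, -0.224, 0.004]]
258 [[0.398, -0.229, 0.0], [0.402, -0.228, 0.001], [0.407, -0.223, 0.016], [0.41, -0.224, 0.012], [0.413, -0.226, 0.005]]
261 [[0.398, -0.231, 0.0], [0.402, -0.231, 0.001], [0.407, -0.224, 0.016], [0.41, -0.226, 0.012], [0.413, -0.228, 0.005]]
264 [[0.398, -0.233, 0.001], [0.402, -0.233, 0.001], [0.407, -0.227, 0.014], [0.41, -0.227, 0.012], [0.413, -0.23, 0.005]]
267 [[0.399, -0.235, 0.001], [0.402, -0.235, -0.001], [0.407, -0.228, 0.016], [0.411, -0.229, 0.013], [0.414, -0.231, 0.006]]
270 [[0.399, -0.237, 0.0], [0.402, -0.237, 0.0], [0.408, -0.23, 0.016], [0.411, -0.231, 0.013], [0.414, -0.234, 0.005]]
273 [[0.399, -0.239, -0.0], [0.402, -0.239, -0.0], [0.408, -0.232, 0.016], [0.411, -0.232, 0.013], [0.414, -0.236, 0.004]]
276 [[0.399, -0.241, 0.002], [0.403, -0.24, 0.001], [0.408, -0.234, 0.015], [0.411, -0.234, 0.014], [0.414, -0.238, 0.004]]
279 [[0.399, -0.243, 0.0], [0.403, -0.243, -0.0], [0.408, -0.236, 0.015], [0.411, -0.236, 0.013], [0.414, -0.24, 0.005
[... 210 characters left out ...]
-0.239, 0.016], [0.414, -0.244, 0.005]]
288 [[0.405, -0.227, 0.045], [0.408, -0.229, 0.042], [0.408, -0.241, 0.015], [0.412, -0.241, 0.015], [0.414, -0.246, 0.004]]
291 [[0.406, -0.228, 0.047], [0.408, -0.23, 0.042], [0.408, -0.243, 0.016], [0.412, -0.243, 0.016], [0.415, -0.247, 0.005]]
294 [[0.406, -0.228, 0.05], [0.408, -0.232, 0.042], [0.408, -0.245, 0.015], [0.412, -0.245, 0.015], [0.415, -0.249, 0.005]]
297 [[0.407, -0.228, 0.054], [0.408, -0.234, 0.042], [0.408, -0.247, 0.015], [0.412, -0.247, 0.015], [0.415, -0.252, 0.004]]
t 3.8 tcp [ 0.4333 -0.2346  0.003 ] rot [-3.1404e+00 -1.0000e-03  1.6672e+00] F [-0.2 -0.2  0.9] open 0.0504
turn [-0.001 -0.001  0.   ] shift [0.    0.002 0.047]
```

View pics/side3.png

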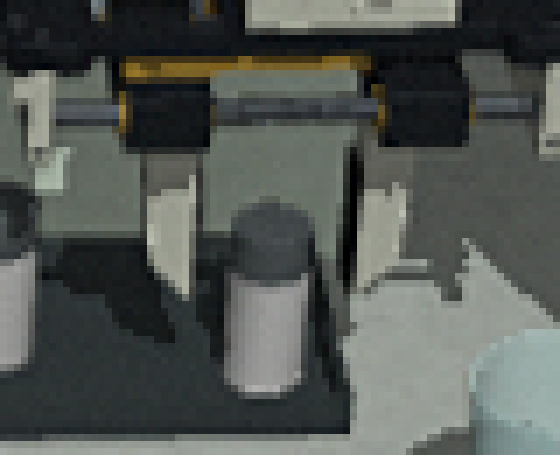

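View pics/wrist3.png

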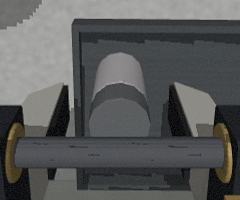

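The fingertips now straddle the vial, and their undersides measure z=0.042 against a reported 0.003. The offset is a constant 39–40 mm. Going 13 mm further down and closing.

Emit:
arm_command --motion '[[[0,0,0,0,0,0.043,0.1],[0,0,0,0,0,0.043,0.1],[0,0,0,0,0,0.043,-0.6],[0,0,0,0,0,0.043,-0.6],[0,0,0,0,0,0.043,-0.6],[0,0,0,0,0,0.043,-0.6]]]' --grip_force 15

```text
time: 4.4
tool_pos: [0.4339, -0.2351, -0.0087]
tool_rot: [3.141, 0.001, 1.667]
contact_force: [-0.2, -0.1, 2.7]
opening: 0.0277
```

```bash
python3 - <<'E'
from h import *
delta(.434,-.2345,.1,95.5)
E
```

```text
t 4.4 tcp [ 0.4339 -0.2351 -0.0087] rot [3.1410e+00 7.0000e-04 1.6672e+00] F [-0.2 -0.1  2.7] open 0.0277
turn [0. 0. 0.] shift [ 0.002  0.001 -0.362]
```

Emit:
arm_command --motion '[[[0,0,0,0,0,-0.03,-0.6],[0,0,0,0,0,-0.1,-0.6],[0,0,0,0,0,-0.25,-0.6],[0,0,0,0,0,-0.36,-0.6],[0,0,0,0,0,-0.36,-0.6],[0,0,0,0,0,-0.36,-0.6]]]'

```text
time: 5.0
tool_pos: [0.4339, -0.235, 0.0997]
tool_rot: [3.14, 0.001, 1.667]
contact_force: [-0.8, 0.5, -0.1]
opening: 0.0277
```

```bash
python3 - <<'E'
from h import *
delta(.47,-.10,.1,95.8)
E
```

```text
t 5.0 tcp [ 0.4339 -0.235   0.0997] rot [3.1402e+00 1.4000e-03 1.6672e+00] F [-0.8  0.5 -0.1] open 0.0277
turn [ 0.001  0.001 -0.003] shift [ 0.436  0.163 -0.001]
```

Emit:
arm_command --motion '[[[0,0,-0.003,0.15,0.06,0,-0.6],[0,0,-0.003,0.3,0.11,0,-0.6],[0,0,-0.003,0.436,0.163,0,-0.6],[0,0,-0.003,0.436,0.163,0,-0.6],[0,0,-0.003,0.436,0.163,0,-0.6],[0,0,-0.003,0.436,0.163,0,-0.6]]]'

```text
time: 5.6
tool_pos: [0.4692, -0.1006, 0.0981]
tool_rot: [-3.14, -0.0, 1.672]
contact_force: [0.8, -0.1, 1.3]
opening: 0.0276
```

```bash
cat >> h.py <<'E'
def comps(c,lo,hi,box=(0,0,640,480),mn=60):
    P=cloud(c);z=P[...,2];x0,y0,x1,y1=box
    m=np.zeros((480,640),np.uint8);m[y0:y1,x0:x1]=((z>lo)&(z<hi))[y0:y1,x0:x1]
    n,l,st,ce=cv2.connectedComponentsWithStats(m)
    for i in range(1,n):
        if st[i,4]>mn:
            q=P[l==i]; r=cv2.minAreaRect(q[:,:2].astype(np.float32)*1000)
            print(lo,st[i].tolist(),"mean",q.mean(0).round(4),"rect",np.round(r[0],1),np.round(r[1],1),round(r[2],1))
def snap(n,k,save=True):
    from cell import robot
    c=robot.read_camera(n); pickle.dump(c,open(f"pics/{k}.pkl","wb")); cv2.imwrite(f"pics/{k}.png",c["image"][:,:,::-1]); return c
E
python3 - <<'E'
from h import *
c=snap("wrist","w4")
comps(c,.055,.07);comps(c,.022,.036);comps(c,.006,.07,mn=1000)
delta(.4732,.0489,.1,95.8)
E
```

```text
0.055 [336, 65, 27, 59, 1492] mean [0.4782 0.0051 0.0624] rect [478.4   4.9] [16.1 33.7] 5.9
0.055 [118, 216, 72, 72, 666] mean [ 0.3642 -0.1022  0.0628] rect [ 360.7 -105.9] [21.5 61.5] 41.3
0.055 [91, 226, 84, 79, 1594] mean [ 0.327  -0.1339  0.0628] rect [ 334.3 -128.5] [39.1 60.6] 39.7
0.022 [316, 0, 63, 65, 1010] mean [0.477  0.0411 0.0297] rect [474.3  47.9] [41.6 39.2] 5.7
0.022 [316, 135, 58, 57, 1002] mean [ 0.4846 -0.041   0.0299] rect [483.3 -40.1] [42.  41.5] 5.7
0.022 [148, 210, 52, 57, 386] mean [ 0.3625 -0.104   0.0293] rect [ 359.4 -107.4] [19.  54.7] 41.1
0.022 [122, 226, 55, 56, 844] mean [ 0.3275 -0.1339  0.0293] rect [ 331.2 -131.7] [23.4 53.8] 40.6
0.022 [616, 260, 24, 47, 660] mean [ 0.7312 -0.1116  0.029 ] rect [ 731.8 -112.2] [37.7 13.3] 84.8
0.022 [348, 375, 12, 18, 91] mean [ 0.5155 -0.2365  0.0299] rect [ 515.5 -236.8] [15.9  4.1] 56.3
0.006 [306, 0, 80, 192, 14125] mean [0.4776 0.008  0.0208] rect [478.7   3.9] [ 56.2 134.2] 6.0
0.006 [500, 91, 122, 118, 10970] mean [ 0.6526 -0.0136  0.0146] rect [654.4 -15.2] [89.7 89.4] 16.1
0.006 [118, 208, 86, 80, 2068] mean [ 0.3631 -0.1033  0.0427] rect [ 360.1 -106.2] [22.8 61.5] 42.3
0.006 [91, 225, 86, 80, 4694] mean [ 0.3272 -0.1339  0.044 ] rect [ 334.3 -128.5] [39.1 60.6] 39.7
0.006 [601, 251, 39, 61, 1790] mean [ 0.7323 -0.1117  0.0235] rect [ 734.6 -110.8] [50.6 23.5] 71.9
t 5.65 tcp [ 0.4692 -0.101   0.0982] rot [-3.1404e+00 -2.0000e-04  1.6706e+00] F [ 0.2  0.2 -0.3] open 0.0275
turn [-0.001 -0.    -0.001] shift [ 0.496  0.063 -0.006]
```

View pics/w4.png

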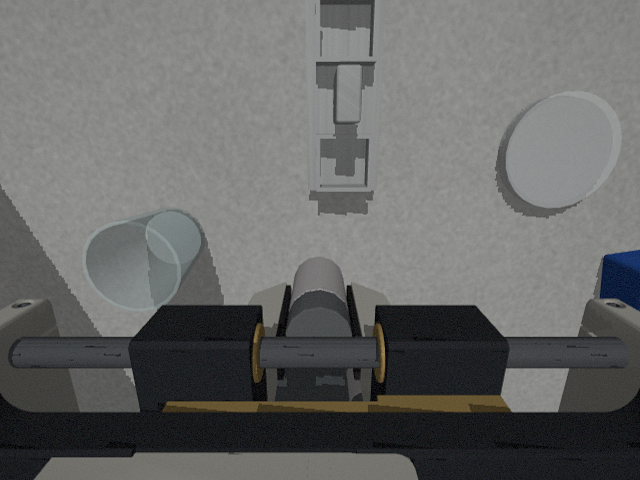

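The wrist view shows the vial held upright at (320,310), the carrier's pockets at (345,25) and (345,165), and the handle at (347,93). Moving over the far (+y) pocket.

Emit:
arm_command --motion '[[[0,0,0,0.16,0.02,0,-0.6],[0,0,0,0.32,0.04,0,-0.6],[0,0,0,0.44,0.06,0,-0.6],[0,0,0,0.494,0.065,0,-0.6],[0,0,0,0.494,0.065,0,-0.6],[0,0,0,0.494,0.065,0,-0.6],[0,0,0,0.494,0.065,0,-0.6]]]'

```text
time: 6.35
tool_pos: [0.4743, 0.0479, 0.0987]
tool_rot: [-3.141, 0.0, 1.67]
contact_force: [-0.7, -0.2, -0.7]
opening: 0.0275
```

```bash
python3 - <<'E'
from h import *
delta(.4738,.0483,.002,95.8)
c=snap("side","s5"); cv2.imwrite("pics/s5c.png",cv2.resize(c["image"][140:310,290:430,::-1],None,fx=4,fy=3.5,interpolation=cv2.INTER_NEAREST))
E
```

```text
t 6.35 tcp [0.4743 0.0479 0.0987] rot [-3.1414e+00  4.0000e-04  1.6699e+00] F [-0.7 -0.2 -0.7] open 0.0275
turn [-0.     0.    -0.001] shift [ 0.002 -0.001  0.322]
```

View pics/s5c.png

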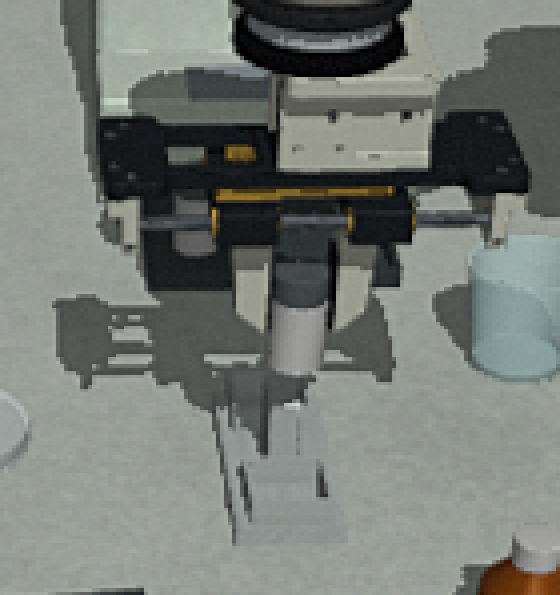

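Emit:
arm_command --motion '[[[0,0,0,0,0,0.1,-0.6],[0,0,0,0,0,0.2,-0.6],[0,0,0,0,0,0.26,-0.6],[0,0,0,0,0,0.3,-0.6],[0,0,0,0,0,0.32,-0.6],[0,0,0,0,0,0.33,-0.6],[0,0,0,0,0,0.33,-0.6]]]'

```text
time: 7.1
tool_pos: [0.4744, 0.0489, -0.0001]
tool_rot: [3.141, 0.0, 1.671]
contact_force: [-0.2, 0.2, -0.1]
opening: 0.0278
```

```bash
python3 - <<'E'
from h import *
delta(.4738,.0483,.1,95.8)
c=snap("side","s6"); cv2.imwrite("pics/s6c.png",cv2.resize(c["image"][140:310,290:430,::-1],None,fx=4,fy=3.5,interpolation=cv2.INTER_NEAREST))
E
```

```text
t 7.1 tcp [ 4.744e-01  4.890e-02 -1.000e-04] rot [3.1413e+00 2.0000e-04 1.6712e+00] F [-0.2  0.2 -0.1] open 0.0278
turn [ 0.     0.    -0.001] shift [-0.002 -0.002 -0.334]
```

View pics/s6c.png

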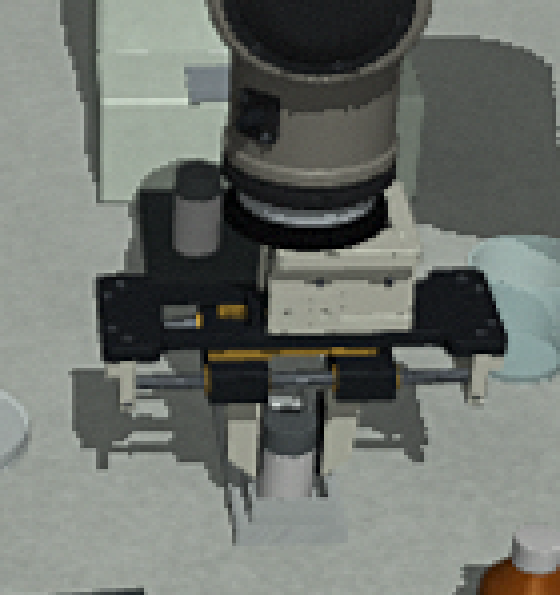

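The vial is in the pocket and about a millimetre off its floor. Lowering the last bit, then opening and rising.

Emit:
arm_command --motion '[[[0,0,0,0,0,0.004,-0.6],[0,0,0,0,0,0.006,-0.6],[0,0,0,0,0,0.006,-0.3],[0,0,0,0,0,0.006,0.1],[0,0,0,0,0,0.006,0.1],[0,0,0,0,0,0.006,0.1]]]'

```text
time: 7.75
tool_pos: [0.4742, 0.0494, -0.002]
tool_rot: [3.142, 0.0, 1.672]
contact_force: [0.4, 0.3, -0.5]
opening: 0.049
```

Emit:
arm_command --motion '[[[0,0,0,0,0,-0.1,0.1],[0,0,0,0,0,-0.25,0.1],[0,0,0,0,0,-0.36,0.1],[0,0,0,0,0,-0.36,0.1]]]'

```text
time: 8.15
tool_pos: [0.4772, 0.0493, 0.1102]
tool_rot: [3.133, 0.001, 1.672]
contact_force: [0.6, 0.9, 0.9]
opening: 0.0503
```

```bash
python3 - <<'E'
from h import *
delta(.526,-.2435,.11,95.3)
c=snap("side","s7"); cv2.imwrite("pics/s7c.png",cv2.resize(c["image"][140:310,290:430,::-1],None,fx=4,fy=3.5,interpolation=cv2.INTER_NEAREST))
E
```

```text
t 8.15 tcp [0.4772 0.0493 0.1102] rot [3.1327e+00 1.5000e-03 1.6720e+00] F [0.6 0.9 0.9] open 0.0503
turn [0.006 0.001 0.006] shift [-0.987  0.063  0.003]
```

View pics/s7c.png

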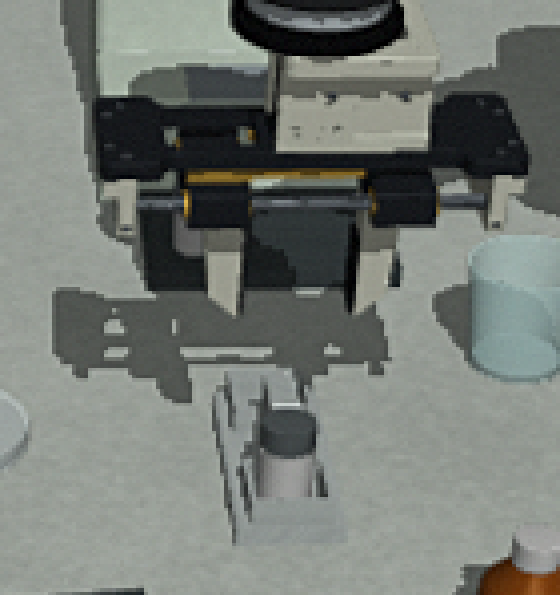

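Emit:
arm_command --motion '[[[0,0,0,-0.15,0.01,0,0.1],[0,0,0,-0.31,0.02,0,0.1],[0,0,0,-0.47,0.03,0,0.1],[0,0,0,-0.63,0.045,0,0.1],[0,0,0,-0.79,0.06,0,0.1],[0,0,0,-0.93,0.07,0,0.1],[0,0,0,-0.987,0.071,0,0.1],[0,0,0,-0.987,0.071,0,0.1]]]'

```text
time: 9.0
tool_pos: [0.5245, -0.2447, 0.1041]
tool_rot: [-3.139, -0.001, 1.669]
contact_force: [0.1, 1.6, -0.1]
opening: 0.0508
```

Emit:
arm_command --motion '[[[0,0,0,0,0,0,0.1],[0,0,0,0,0,0.02,0.1]]]'

```text
time: 9.2
tool_pos: [0.5254, -0.2415, 0.1001]
tool_rot: [3.141, -0.0, 1.673]
contact_force: [0.1, -0.0, 0.4]
opening: 0.0504
```

```bash
python3 - <<'E'
from h import *
c=snap("wrist","w8")
comps(c,.061,.068)
delta(.526,-.2435,-.010,95.8)
E
```

```text
0.061 [47, 0, 46, 92, 567] mean [ 0.3711 -0.1285  0.0646] rect [ 367.3 -130.3] [55.4 16. ] 69.7
0.061 [0, 59, 37, 27, 179] mean [ 0.3284 -0.146   0.0643] rect [ 329.2 -145.9] [ 4.  24.8] 58.3
0.061 [299, 235, 38, 38, 1111] mean [ 0.5262 -0.2426  0.0645] rect [ 526. -243.] [26.6 27.3] 6.3
0.061 [267, 326, 104, 8, 512] mean [ 0.5334 -0.3043  0.0646] rect [ 533.3 -304.4] [79.6  2.3] 5.0
t 9.25 tcp [ 0.5248 -0.241   0.0988] rot [-3.1403e+00 -1.3000e-03  1.6737e+00] F [-0.3  0.7 -1. ] open 0.0508
turn [-0.001 -0.001  0.001] shift [-0.009  0.004  0.363]
```

Emit:
arm_command --motion '[[[0,0,0,-0.007,0.004,0.12,0.1],[0,0,0,-0.007,0.004,0.24,0.1],[0,0,0,-0.007,0.004,0.32,0.1],[0,0,0,-0.007,0.004,0.363,0.1],[0,0,0,-0.007,0.004,0.363,0.1],[0,0,0,-0.007,0.004,0.363,0.1]]]'

```text
time: 9.85
tool_pos: [0.5274, -0.2449, -0.008]
tool_rot: [3.141, 0.001, 1.673]
contact_force: [0.3, -0.2, 0.5]
opening: 0.0502
```

Emit:
arm_command --motion '[[[0,0,0,0,0,0,-0.6],[0,0,0,0,0,0,-0.6],[0,0,0,0,0,0,-0.6],[0,0,0,0,0,0,-0.6],[0,0,0,0,0,0,-0.6]]]' --grip_force 15

```text
time: 10.35
tool_pos: [0.527, -0.2453, -0.0081]
tool_rot: [3.141, 0.001, 1.672]
contact_force: [-1.1, 0.7, 5.4]
opening: 0.0278
```

```bash
python3 - <<'E'
from h import *
delta(.526,-.2435,.1,95.8)
E
```

```text
t 10.35 tcp [ 0.527  -0.2453 -0.0081] rot [3.1408e+00 8.0000e-04 1.6718e+00] F [-1.1  0.7  5.4] open 0.0278
turn [ 0.001  0.001 -0.   ] shift [ 0.006 -0.002 -0.36 ]
```

Emit:
arm_command --motion '[[[0,0,0,0,0,-0.03,-0.6],[0,0,0,0,0,-0.1,-0.6],[0,0,0,0,0,-0.25,-0.6],[0,0,0,0,0,-0.36,-0.6],[0,0,0,0,0,-0.36,-0.6],[0,0,0,0,0,-0.36,-0.6]]]'

```text
time: 10.95
tool_pos: [0.5268, -0.2451, 0.0998]
tool_rot: [3.141, 0.001, 1.672]
contact_force: [0.2, 0.2, -1.3]
opening: 0.0277
```

```bash
python3 - <<'E'
from h import *
delta(.4835,-.0425,.1,95.8)
E
```

```text
t 10.95 tcp [ 0.5268 -0.2451  0.0998] rot [3.1405e+00 9.0000e-04 1.6720e+00] F [ 0.2  0.2 -1.3] open 0.0277
turn [ 0.001  0.001 -0.   ] shift [ 0.686 -0.075 -0.001]
```

Emit:
arm_command --motion '[[[0,0,0,0.16,-0.02,0,-0.6],[0,0,0,0.32,-0.035,0,-0.6],[0,0,0,0.48,-0.05,0,-0.6],[0,0,0,0.62,-0.07,0,-0.6],[0,0,0,0.686,-0.075,0,-0.6],[0,0,0,0.686,-0.075,0,-0.6],[0,0,0,0.686,-0.075,0,-0.6],[0,0,0,0.686,-0.075,0,-0.6]]]'

```text
time: 11.75
tool_pos: [0.4836, -0.0435, 0.0985]
tool_rot: [-3.141, 0.0, 1.671]
contact_force: [0.2, 0.1, -0.5]
opening: 0.0273
```

```bash
python3 - <<'E'
from h import *
c=snap("wrist","w9")
comps(c,.05,.08,box=(200,0,450,300))
delta(.4835,-.0425,0,95.8)
E
```

```text
0.05 [297, 86, 46, 49, 1709] mean [0.4757 0.0505 0.0726] rect [475.7  50.5] [27.3 27.2] 0.2
0.05 [305, 157, 24, 51, 1199] mean [0.4784 0.0058 0.0623] rect [478.4   5.2] [15.8 33.5] 6.1
t 11.8 tcp [ 0.4836 -0.0437  0.0986] rot [-3.1409e+00  1.0000e-04  1.6706e+00] F [ 0.9 -0.1 -0.1] open 0.0277
turn [-0.     0.    -0.001] shift [0.004 0.    0.329]
```

View pics/w9.png

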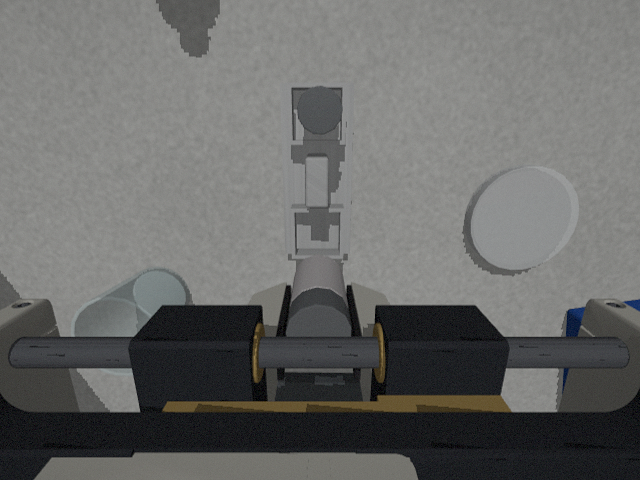

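Carrier unmoved and vial 1 upright in its pocket at (320,108); handle at (317,180). Lowering vial 2.

Emit:
arm_command --motion '[[[0,0,0,0.003,0,0.1,-0.6],[0,0,0,0.003,0,0.2,-0.6],[0,0,0,0.003,0,0.26,-0.6],[0,0,0,0.003,0,0.3,-0.6],[0,0,0,0.003,0,0.32,-0.6],[0,0,0,0.003,0,0.332,-0.6],[0,0,0,0.003,0,0.332,-0.6],[0,0,0,0.003,0,0.332,-0.6]]]'

```text
time: 12.6
tool_pos: [0.484, -0.0421, -0.0001]
tool_rot: [3.141, 0.0, 1.671]
contact_force: [0.5, -0.5, -0.4]
opening: 0.0279
```

```bash
python3 - <<'E'
from h import *
delta(.4835,-.0425,0,95.8)
c=snap("side","s10"); cv2.imwrite("pics/s10c.png",cv2.resize(c["image"][140:310,290:430,::-1],None,fx=4,fy=3.5,interpolation=cv2.INTER_NEAREST))
c=snap("wrist","w10"); cv2.imwrite("pics/w10c.png",c["image"][150:400,200:440,::-1])
E
```

```text
t 12.6 tcp [ 4.84e-01 -4.21e-02 -1.00e-04] rot [3.1405e+00 5.0000e-04 1.6713e+00] F [ 0.5 -0.5 -0.4] open 0.0279
turn [ 0.001  0.    -0.   ] shift [-0.001 -0.002 -0.   ]
```

View pics/s10c.png

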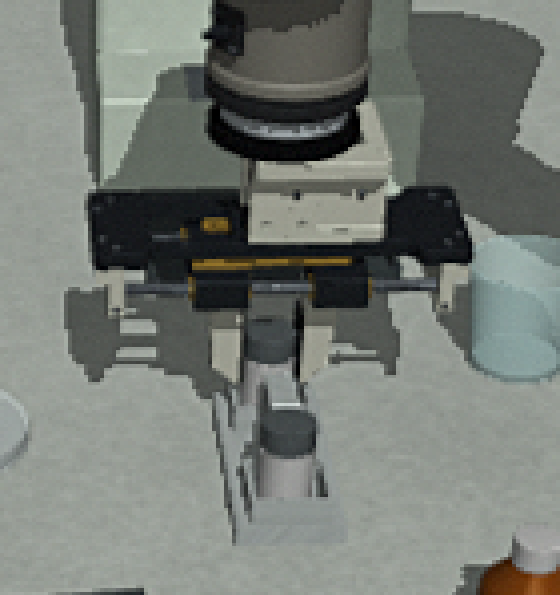

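View pics/w10c.png

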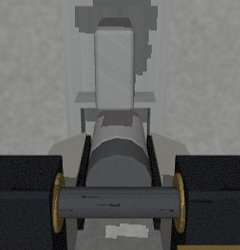

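Emit:
arm_command --motion '[[[0,0,0,0,0,0.004,-0.6],[0,0,0,0,0,0.006,-0.6],[0,0,0,0,0,0.006,-0.3],[0,0,0,0,0,0.006,0.1],[0,0,0,0,0,0.006,0.1],[0,0,0,0,0,0.006,0.1]]]'

```text
time: 13.3
tool_pos: [0.4834, -0.0417, -0.0024]
tool_rot: [-3.141, -0.0, 1.672]
contact_force: [0.4, -0.1, 0.6]
opening: 0.0489
```

Emit:
arm_command --motion '[[[0,0,0,0,0,-0.08,0.1],[0,0,0,0,0,-0.2,0.1],[0,0,0,0,0,-0.3,0.1],[0,0,0,0,0,-0.3,0.1],[0,0,0,-0.15,0,-0.35,0.1],[0,0,0,-0.3,0,-0.35,0.1],[0,0,0,-0.3,0,-0.35,0.1],[0,0,0,-0.3,0,-0.35,0.1]]]'

```text
time: 14.1
tool_pos: [0.4918, -0.1316, 0.1017]
tool_rot: [-3.14, -0.001, 1.67]
contact_force: [-1.2, 0.7, -0.1]
opening: 0.0506
```

```bash
python3 - <<'E'
from h import *
c=snap("wrist","w11")
comps(c,.05,.08,box=(200,0,450,300));comps(c,.006,.08,box=(200,0,450,300),mn=2000)
delta(.4785,.0045,.1,95.9)
E
```

```text
0.05 [304, 5, 27, 66, 1726] mean [0.4786 0.0041 0.0621] rect [478.4   4.6] [15.9 34. ] 6.4
0.05 [298, 91, 45, 47, 1646] mean [ 0.4846 -0.0397  0.0726] rect [484.7 -39.8] [27.1 26.7] 5.3
0.006 [278, 0, 79, 149, 11029] mean [ 0.4802 -0.0114  0.0321] rect [480.2 -11.7] [ 56.2 102.4] 5.9
t 14.15 tcp [ 0.4917 -0.1307  0.1017] rot [-3.1398e+00 -1.3000e-03  1.6711e+00] F [1.1 0.9 0.3] open 0.0506
turn [-0.001 -0.001 -0.002] shift [0.453 0.001 0.006]
```

View pics/w11.png

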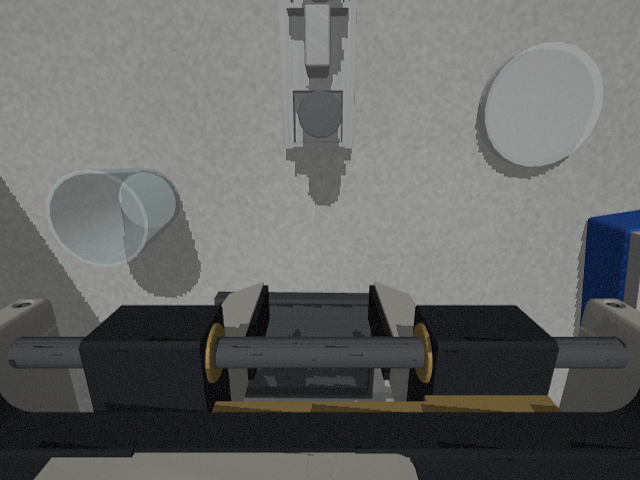

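Vials stand in both pockets: the second at (320,113), handle at (317,35). Now going over the handle.

Emit:
arm_command --motion '[[[0,0,-0.002,0.15,0,0,0.1],[0,0,-0.002,0.3,0.001,0,0.1],[0,0,-0.002,0.41,0.001,0,0.1],[0,0,-0.002,0.453,0.001,0,0.1],[0,0,-0.002,0.453,0.001,0,0.1],[0,0,-0.002,0.453,0.001,0.03,0.1],[0,0,-0.002,0.453,0.001,0.03,0.1]]]'

```text
time: 14.85
tool_pos: [0.4785, 0.0032, 0.0924]
tool_rot: [-3.14, -0.0, 1.674]
contact_force: [-0.1, 0.1, -0.2]
opening: 0.0499
```

```bash
python3 - <<'E'
from h import *
delta(.4785,.0045,-.008,95.9)
E
```

```text
t 14.85 tcp [0.4785 0.0032 0.0924] rot [-3.1395e+00 -1.0000e-04  1.6742e+00] F [-0.1  0.1 -0.2] open 0.0499
turn [-0.001 -0.     0.   ] shift [0.004 0.001 0.335]
```

Emit:
arm_command --motion '[[[0,0,0,0.003,0.001,0.12,0.1],[0,0,0,0.003,0.001,0.24,0.1],[0,0,0,0.003,0.001,0.3,0.1],[0,0,0,0.003,0.001,0.335,0.1],[0,0,0,0.003,0.001,0.335,0.1],[0,0,0,0.003,0.001,0.335,0.1]]]'

```text
time: 15.45
tool_pos: [0.4799, 0.0044, -0.0063]
tool_rot: [3.141, 0.0, 1.674]
contact_force: [-0.2, 0.8, -0.8]
opening: 0.0504
```

Emit:
arm_command --motion '[[[0,0,0,0,0,0,-0.3],[0,0,0,0,0,0,-0.8],[0,0,0,0,0,0,-0.9],[0,0,0,0,0,0,-0.9],[0,0,0,0,0,0,-0.9],[0,0,0,0,0,0,-0.9]]]' --grip_force 40

```text
time: 16.05
tool_pos: [0.4785, 0.005, -0.0067]
tool_rot: [-3.14, -0.0, 1.675]
contact_force: [-5.2, -0.5, 5.4]
opening: 0.0159
```

```bash
python3 - <<'E'
from h import *
delta(.4785,.0045,.13,95.9)
E
```

```text
t 16.05 tcp [ 0.4785  0.005  -0.0067] rot [-3.1400e+00 -1.0000e-04  1.6753e+00] F [-5.2 -0.5  5.4] open 0.0159
turn [-0.001 -0.     0.001] shift [-0.002 -0.001 -0.456]
```

Emit:
arm_command --motion '[[[0,0,0,0,0,-0.01,-0.9],[0,0,0,0,0,-0.04,-0.9],[0,0,0,0,0,-0.1,-0.9],[0,0,0,0,0,-0.2,-0.9],[0,0,0,0,0,-0.3,-0.9],[0,0,0,0,0,-0.38,-0.9],[0,0,0,0,0,-0.4,-0.9],[0,0,0,0,0,-0.4,-0.9]]]'

```text
time: 16.85
tool_pos: [0.4797, 0.0049, 0.1138]
tool_rot: [3.14, 0.0, 1.675]
contact_force: [-0.4, -0.3, -4.5]
opening: 0.0155
```

Emit:
arm_command --motion '[[[0,0,0,0,0,0,-0.9],[0,0,0,0,0,0,-0.9]]]'

```text
time: 17.05
tool_pos: [0.4783, 0.0051, 0.1118]
tool_rot: [-3.139, -0.001, 1.675]
contact_force: [0.3, -0.0, -5.1]
opening: 0.0157
```

```bash
python3 - <<'E'
from h import *
delta(.4785,.0045,.13,95.9)
c=snap("side","s12"); cv2.imwrite("pics/s12c.png",cv2.resize(c["image"][60:310,240:460,::-1],None,fx=3,fy=2.4,interpolation=cv2.INTER_NEAREST))
E
```

```text
t 17.05 tcp [0.4783 0.0051 0.1118] rot [-3.1387e+00 -7.0000e-04  1.6749e+00] F [ 0.3 -0.  -5.1] open 0.0157
turn [-0.002 -0.     0.001] shift [-0.002  0.    -0.061]
```

View pics/s12c.png

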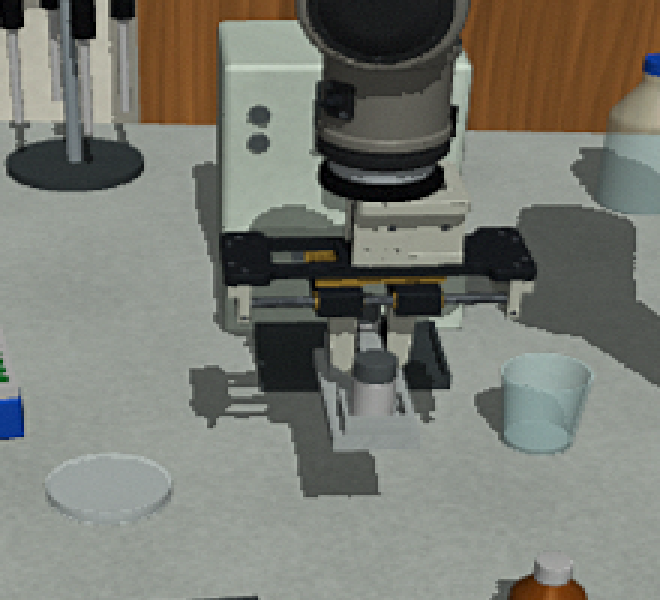

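The carrier is off the bench, level, with both vials upright; wrist reads −5.1 N. Moving to a look-point before the mixer.

```bash
python3 - <<'E'
from h import *
delta(.59,.165,.112,101.35)
E
```

```text
t 17.1 tcp [0.4785 0.0051 0.1119] rot [-3.1389e+00 -6.0000e-04  1.6750e+00] F [ 0.2  0.9 -3.8] open 0.0157
turn [-0.002 -0.    -0.06 ] shift [ 0.491  0.425 -0.001]
```

Emit:
arm_command --motion '[[[0,0,-0.01,0.05,0.04,0,-0.9],[0,0,-0.02,0.12,0.1,0,-0.9],[0,0,-0.03,0.21,0.18,0,-0.9],[0,0,-0.04,0.3,0.26,0,-0.9],[0,0,-0.05,0.39,0.34,0,-0.9],[0,0,-0.06,0.46,0.4,0,-0.9],[0,0,-0.06,0.491,0.425,0,-0.9],[0,0,-0.06,0.491,0.425,0,-0.9]]]'

```text
time: 17.9
tool_pos: [0.5906, 0.1657, 0.1117]
tool_rot: [-3.14, -0.0, 1.771]
contact_force: [-0.8, 0.5, -5.1]
opening: 0.0161
```

Emit:
arm_command --motion '[[[0,0,0,0,0,0,-0.9],[0,0,0,0,0,0,-0.9],[0,0,0,0,0,0,-0.9]]]'

```text
time: 18.2
tool_pos: [0.5904, 0.1637, 0.1133]
tool_rot: [-3.141, 0.0, 1.768]
contact_force: [0.2, -0.6, -5.5]
opening: 0.0157
```

```bash
python3 - <<'E'
from h import *
c=snap("wrist","w13")
comps(c,.066,.082,mn=40)
t=snap("top","t13")
delta(.59,.165,.112,101.35)
E
```

```text
0.066 [248, 0, 154, 187, 20705] mean [0.5738 0.2724 0.0746] rect [575.1 263.8] [ 90.4 110. ] 11.5
0.066 [316, 28, 17, 19, 248] mean [0.5679 0.2987 0.0718] rect [567.8 299.3] [9.5 9.6] 57.9
0.066 [0, 174, 24, 34, 527] mean [0.3743 0.1639 0.0734] rect [371.9 163.2] [12.  22.4] 12.9
t 18.3 tcp [0.5907 0.164  0.1135] rot [3.1414e+00 2.0000e-04 1.7683e+00] F [-0.2  1.1 -4.7] open 0.0155
turn [ 0.  0. -0.] shift [ 0.004 -0.002  0.005]
```

View pics/w13.png

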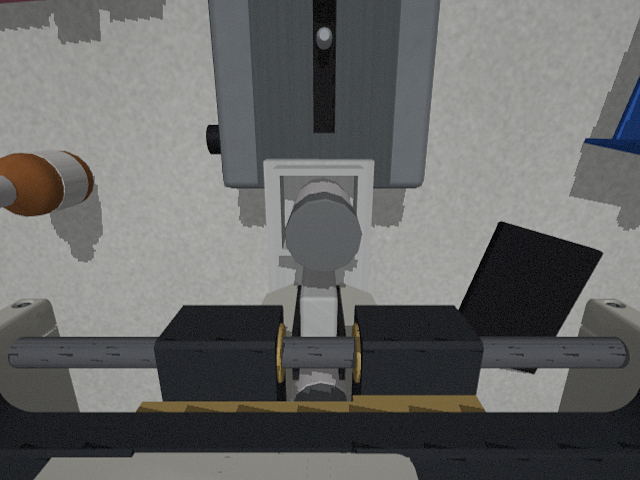

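```bash
python3 - <<'E'
from h import *
c=pickle.load(open("pics/w13.pkl","rb"));P=cloud(c)
box=P[155:300,255:385].reshape(-1,3); 
print(np.histogram(box[:,2],bins=np.arange(.05,.22,.006)))
comps(c,.142,.154,box=(255,150,385,300));comps(c,.17,.20,box=(255,150,385,345))
# lateral coords in carrier frame
yaw=np.radians(11.35);xh=np.array([np.cos(yaw),np.sin(yaw)]);yh=np.array([-xh[1],xh[0]])
tcp=np.array([.5905,.1640])
q=box[(box[:,2]>.142)&(box[:,2]<.154)];a=(q[:,:2]-tcp)@xh;b=(q[:,:2]-tcp)@yh
print("rim x'",np.percentile(a,[.5,99.5]),"y'",np.percentile(b,[.5,99.5]))
# plate edge yaw & slot: fit slot dark pixels
f=P[0:130,300:345];
q=P[0:180,250:400].reshape(-1,3);q=q[(q[:,2]>.070)&(q[:,2]<.079)];
for n,v in(("x",xh),("y",yh)):
    s=(q[:,:2]-[.5679,.2990])@v; print("plate",n,np.percentile(s,[.3,99.7]).round(4))
g=c["image"][0:130,300:350].mean(2); m=g<35
q=np.array([plane(c,300+u,v,.074)[:2] for v,u in zip(*np.nonzero(m))]);
s=(q-[.5679,.2990])@xh; t=(q-[.5679,.2990])@yh;print("slot x'",np.percentile(s,[2,50,98]).round(4), "near",np.median(s[t<-.02]).round(4),"far",np.median(s[t>0]).round(4),"t",t.min().round(4))
E
```

```text
(array([  63,   54,    0,  203,  908,    0,    0,    0,    0,    0,    0,
          0,  104, 5019,  320,  313, 1842,  323,  530,  681,  444,  395,
        185, 4451,   47,    0,    0,    0]), array([0.05 , 0.056, 0.062, 0.068, 0.074, 0.08 , 0.086, 0.092, 0.098,
       0.104, 0.11 , 0.116, 0.122, 0.128, 0.134, 0.14 , 0.146, 0.152,
       0.158, 0.164, 0.17 , 0.176, 0.182, 0.188, 0.194, 0.2  , 0.206,
       0.212, 0.218]))
0.142 [273, 167, 92, 89, 1899] mean [0.5779 0.216  0.1496] rect [582.7 207.8] [42.2 42.4] 11.3
0.142 [298, 180, 50, 17, 150] mean [0.5812 0.2209 0.1484] rect [582.  219.7] [23.2  6.5] 11.3
0.17 [285, 189, 77, 84, 4922] mean [0.5835 0.2112 0.1914] rect [583.9 209.6] [27.3 27.4] 52.5
0.17 [262, 284, 114, 53, 3346] mean [0.5895 0.1736 0.1817] rect [589.9 171.8] [49.8 19.6] 11.1
rim x' [-0.02005811  0.02187327] y' [0.00906011 0.06565664]
plate x [-0.0447  0.0448]
plate y [-0.0845  0.0182]
slot x' [-0.0067  0.      0.0064] near 0.0001 far -0.0002 t -0.0537
```

Pin found at (324,37) in the wrist view, so its tip is at (0.568, 0.299). The slot runs parallel to yaw 11.35° and the carrier sits 1 mm off the TCP. The set-down point is 30 mm to the −y side of the pin.

```bash
python3 - <<'E'
from h import *
delta(.5728,.2699,.1133,101.35)
E
```

```text
t 18.3 tcp [0.5907 0.164  0.1135] rot [3.1414e+00 2.0000e-04 1.7683e+00] F [-0.2  1.1 -4.7] open 0.0155
turn [ 0.  0. -0.] shift [0.358 0.011 0.001]
```

Emit:
arm_command --motion '[[[0,0,0,0.05,0.001,0,-0.9],[0,0,0,0.13,0.004,0,-0.9],[0,0,0,0.22,0.007,0,-0.9],[0,0,0,0.3,0.01,0,-0.9],[0,0,0,0.345,0.011,0,-0.9],[0,0,0,0.358,0.011,0,-0.9],[0,0,0,0.358,0.011,0,-0.9],[0,0,0,0.358,0.011,0,-0.9]]]'

```text
time: 19.1
tool_pos: [0.5731, 0.2698, 0.1131]
tool_rot: [-3.141, 0.001, 1.769]
contact_force: [-0.7, -0.4, -4.3]
opening: 0.0158
```

Emit:
arm_command --motion '[[[0,0,0,0,0,0.04,-0.9],[0,0,0,0,0,0.08,-0.9],[0,0,0,0,0,0.11,-0.9],[0,0,0,0,0,0.125,-0.9],[0,0,0,0,0,0.125,-0.9],[0,0,0,0,0,0.125,-0.9]]]'

```text
time: 19.7
tool_pos: [0.573, 0.2707, 0.0757]
tool_rot: [3.141, 0.0, 1.769]
contact_force: [0.2, 1.0, -5.1]
opening: 0.0161
```

```bash
python3 - <<'E'
from h import *
delta(.5728,.2699,.068,101.35)
c=snap("top","t14"); cv2.imwrite("pics/t14c.png",cv2.resize(c["image"][170:300,130:290,::-1],None,fx=4.5,fy=4.5,interpolation=cv2.INTER_CUBIC))
comps(c,.138-.04,.115,box=(140,170,260,300),mn=20)
s=snap("side","s14"); cv2.imwrite("pics/s14c.png",cv2.resize(s["image"][200:420,220:420,::-1],None,fx=3.5,fy=2.7,interpolation=cv2.INTER_CUBIC))
w=snap("wrist","w14")
comps(w,.105,.115,box=(230,120,400,345));comps(w,.14,.16,box=(230,120,400,300));comps(w,.066,.082,box=(150,0,480,300))
E
```

```text
t 19.7 tcp [0.573  0.2707 0.0757] rot [3.1414 0.     1.7692] F [ 0.2  1.  -5.1] open 0.0161
turn [0. 0. 0.] shift [-0.002 -0.001  0.026]
0.098 [205, 210, 25, 27, 177] mean [0.5794 0.2178 0.1091] rect [581.9 225.6] [42.5 42.4] 11.1
0.105 [273, 167, 92, 89, 1885] mean [0.5605 0.3231 0.1125] rect [565.4 314.9] [42.2 42.4] 11.4
0.105 [298, 180, 50, 16, 126] mean [0.5641 0.3282 0.1101] rect [565.1 327.3] [23.   6.2] 8.6
0.14 [285, 192, 77, 80, 4767] mean [0.5663 0.318  0.1548] rect [566.5 316.7] [27.6 27.2] 21.6
0.14 [300, 291, 38, 9, 264] mean [0.5708 0.2873 0.1429] rect [570.9 287.1] [15.7  2.8] 12.1
0.066 [235, 121, 165, 179, 12679] mean [0.5625 0.3216 0.0746] rect [567.  303.8] [ 90.4 107.8] 11.4
```

View pics/t14c.png

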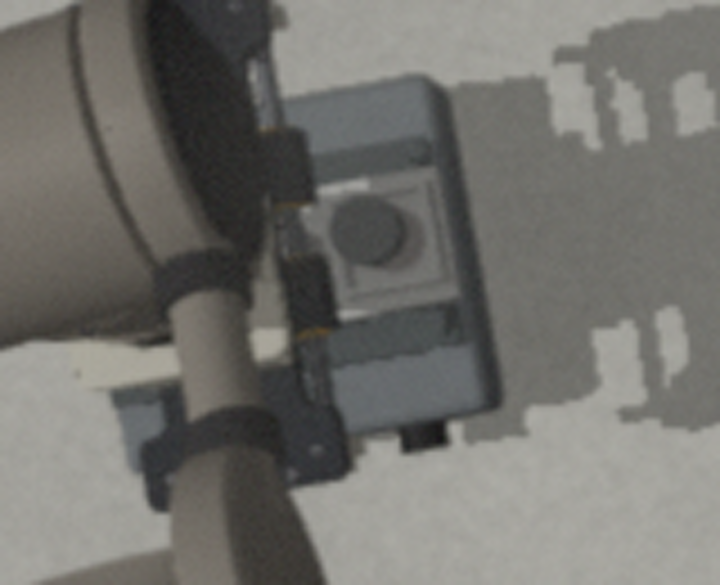

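View pics/s14c.png

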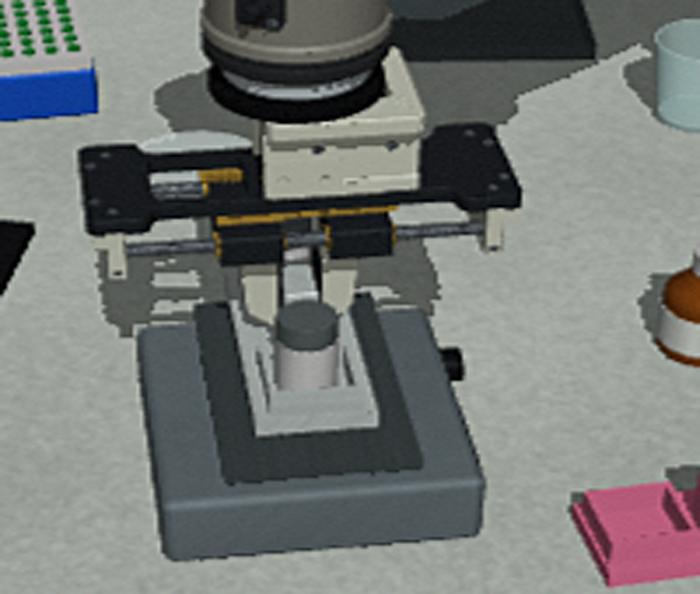

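The side view shows the carrier level over the plate, lengthwise along the slot. It is 29 mm before the pin and 0.6 mm off laterally. Setting it down with that correction.

Emit:
arm_command --motion '[[[0,0,0,-0.003,-0.002,0.008,-0.9],[0,0,0,-0.003,-0.002,0.016,-0.9],[0,0,0,-0.003,-0.002,0.022,-0.9],[0,0,0,-0.003,-0.002,0.027,-0.9],[0,0,0,-0.003,-0.002,0.03,-0.9],[0,0,0,-0.003,-0.002,0.03,-0.9],[0,0,0,-0.003,-0.002,0.03,-0.9]]]'

```text
time: 20.55
tool_pos: [0.5723, 0.2696, 0.0669]
tool_rot: [-3.141, 0.0, 1.769]
contact_force: [-1.2, -1.1, -1.3]
opening: 0.016
```

```bash
python3 - <<'E'
from h import *
delta(.5728,.2699,.0665,101.35)
w=snap("wrist","w15")
comps(w,.098,.108,box=(230,120,400,345));comps(w,.066,.082,box=(150,0,480,300))
delta(.5728,.2699,.0665,101.35)
E
```

```text
t 20.55 tcp [0.5723 0.2696 0.0669] rot [-3.1415e+00  1.0000e-04  1.7693e+00] F [-1.2 -1.1 -1.3] open 0.016
turn [-0.  0.  0.] shift [0.001 0.002 0.001]
0.098 [273, 168, 92, 88, 1761] mean [0.5597 0.3217 0.1037] rect [564.5 313.9] [42.2 42.4] 11.9
0.098 [298, 180, 51, 18, 141] mean [0.5637 0.3271 0.1031] rect [564.3 326.2] [23.1  6.1] 7.8
0.066 [233, 119, 174, 181, 14399] mean [0.5637 0.322  0.0743] rect [566.7 305.1] [ 90.5 104.6] 11.4
t 20.6 tcp [0.5724 0.2696 0.0669] rot [3.1416e+00 1.0000e-04 1.7694e+00] F [-1.6  0.1 -0.9] open 0.0159
turn [0. 0. 0.] shift [0.001 0.002 0.001]
```

Emit:
arm_command --motion '[[[0,0,0,0,0,0.003,-0.9],[0,0,0,0,0,0.006,-0.9],[0,0,0,0,0,0.006,-0.9],[0,0,0,0,0,0.006,-0.9]]]'

```text
time: 21.0
tool_pos: [0.5726, 0.2697, 0.0656]
tool_rot: [3.141, 0.0, 1.769]
contact_force: [-3.8, -1.9, 5.6]
opening: 0.0156
```

```bash
python3 - <<'E'
from h import *
delta(.5728,.2699,.0665,101.35)
w=snap("wrist","w16")
comps(w,.098,.108,box=(230,120,400,345))
delta(.5728,.2699,.0665,101.35)
E
```

```text
t 21.0 tcp [0.5726 0.2697 0.0656] rot [3.1409e+00 1.0000e-04 1.7693e+00] F [-3.8 -1.9  5.6] open 0.0156
turn [0. 0. 0.] shift [ 0.001  0.001 -0.003]
0.098 [273, 168, 92, 88, 1729] mean [0.5598 0.3219 0.1026] rect [564.6 313.8] [42.1 42.3] 11.6
0.098 [298, 180, 51, 18, 135] mean [0.5636 0.3272 0.1031] rect [564.4 326.3] [22.9  6. ] 8.4
t 21.05 tcp [0.5725 0.2697 0.0656] rot [3.141  0.     1.7693] F [-4.2 -0.3  5.5] open 0.0155
turn [0. 0. 0.] shift [ 0.     0.001 -0.003]
```

Set down with 5.6 N on it, at 29.8 mm from the pin. Now the slide along the slot.

Emit:
arm_command --motion '[[[0,0,0,0.01,0,0,-0.9],[0,0,0,0.025,0,0,-0.9],[0,0,0,0.04,0.001,0,-0.9],[0,0,0,0.055,0.001,0,-0.9],[0,0,0,0.07,0.001,0,-0.9],[0,0,0,0.08,0.001,0,-0.9],[0,0,0,0.08,0.001,0,-0.9]]]'

```text
time: 21.75
tool_pos: [0.5695, 0.2932, 0.0657]
tool_rot: [3.138, 0.001, 1.769]
contact_force: [1.8, -2.4, 4.1]
opening: 0.0159
```

```bash
python3 - <<'E'
from h import *
w=snap("wrist","w17")
comps(w,.098,.108,box=(230,120,400,345))
delta(.5667,.2989,.0655,101.35)
E
```

```text
0.098 [273, 168, 92, 88, 1733] mean [0.5567 0.3453 0.1025] rect [561.5 337.3] [42.2 42.4] 11.6
0.098 [298, 181, 51, 17, 134] mean [0.5606 0.3507 0.1032] rect [561.2 349.7] [23.   6.1] 8.8
t 21.8 tcp [0.5695 0.2932 0.0656] rot [3.1383e+00 3.0000e-04 1.7692e+00] F [ 2.8 -3.4  4.3] open 0.0159
turn [0.002 0.    0.   ] shift [ 0.02  -0.005  0.   ]
```

Emit:
arm_command --motion '[[[0,0,0,0.004,-0.002,0,-0.9],[0,0,0,0.008,-0.004,0,-0.9],[0,0,0,0.012,-0.004,0,-0.9],[0,0,0,0.015,-0.004,0,-0.9],[0,0,0,0.018,-0.004,0,-0.9],[0,0,0,0.02,-0.004,0,-0.9],[0,0,0,0.02,-0.004,0,-0.9]]]'

```text
time: 22.5
tool_pos: [0.5652, 0.299, 0.0645]
tool_rot: [-3.141, 0.0, 1.769]
contact_force: [-0.3, -2.6, -0.5]
opening: 0.0157
```

```bash
python3 - <<'E'
from h import *
w=snap("wrist","w18")
comps(w,.094,.108,box=(230,120,400,345))
delta(.5667,.2989,.0655,101.35)
E
```

```text
0.094 [273, 167, 92, 89, 1841] mean [0.5525 0.3509 0.1011] rect [557.4 343.2] [42.2 42.3] 11.4
0.094 [297, 180, 52, 18, 199] mean [0.5562 0.3564 0.1013] rect [556.3 354.7] [24.   7.3] 15.0
0.094 [303, 267, 32, 8, 100] mean [0.5616 0.3152 0.1054] rect [562.9 315.2] [15.7  2.2] 11.9
t 22.55 tcp [0.5651 0.299  0.0646] rot [-3.1405  0.      1.7694] F [-0.9 -1.7 -0.7] open 0.0158
turn [-0.001  0.     0.   ] shift [-0.001  0.005 -0.003]
```

Force fell from +4.3 to −0.6 N and the carrier sank about 1.3 mm, so the hole has found the pin. Pressing down, with a 1 mm lateral correction.

Emit:
arm_command --motion '[[[0,0,0,0,0.002,0,-0.9],[0,0,0,0,0.004,0.003,-0.9],[0,0,0,0,0.004,0.008,-0.9],[0,0,0,0,0.004,0.013,-0.9],[0,0,0,0,0.004,0.018,-0.9],[0,0,0,0,0.004,0.02,-0.9],[0,0,0,0,0.004,0.02,-0.9]]]'

```text
time: 23.25
tool_pos: [0.5661, 0.2994, 0.0593]
tool_rot: [-3.141, -0.0, 1.77]
contact_force: [-6.9, -2.1, 6.4]
opening: 0.016
```

```bash
python3 - <<'E'
from h import *
w=snap("wrist","w19")
comps(w,.086,.105,box=(230,120,400,345))
comps(w,.060,.080,box=(150,0,480,300))
delta(.5667,.2989,.0585,101.35)
E
```

```text
0.086 [273, 167, 92, 89, 1965] mean [0.5533 0.3515 0.0954] rect [558.1 343.6] [42.1 42.2] 11.4
0.086 [297, 179, 53, 21, 262] mean [0.5573 0.3568 0.096 ] rect [557.5 355.4] [23.8  7. ] 12.8
0.086 [302, 267, 33, 12, 159] mean [0.5629 0.3157 0.1015] rect [563.8 315.4] [15.8  2.7] 12.5
0.086 [284, 283, 18, 8, 67] mean [0.5535 0.307  0.1023] rect [552.8 307.1] [2.2 8.1] 88.2
0.086 [336, 283, 18, 8, 70] mean [0.5767 0.3117 0.1024] rect [577.4 312.1] [8.1 2.1] 25.0
0.06 [238, 160, 165, 140, 10461] mean [0.563  0.3258 0.0711] rect [562.6 325.3] [90.5 83.8] 11.5
0.06 [283, 176, 72, 54, 993] mean [0.5527 0.3513 0.0786] rect [557.9 345. ] [36.3 28.3] 11.5
t 23.3 tcp [0.5661 0.2994 0.0593] rot [-3.1406e+00 -3.0000e-04  1.7695e+00] F [-6.8 -1.8  5.7] open 0.0159
turn [-0.001 -0.     0.   ] shift [-0.002  0.002  0.003]
```

Emit:
arm_command --motion '[[[0,0,0,0,-0.002,0.003,-0.9],[0,0,0,0,-0.003,0.006,-0.9],[0,0,0,0,-0.003,0.01,-0.9],[0,0,0,0,-0.003,0.01,-0.9],[0,0,0,0,-0.003,0.01,-0.9]]]'

```text
time: 23.8
tool_pos: [0.5662, 0.2995, 0.0592]
tool_rot: [3.139, -0.001, 1.77]
contact_force: [-9.4, -3.4, 20.0]
opening: 0.0157
```

```bash
python3 - <<'E'
from h import *
w=snap("wrist","w20")
comps(w,.086,.105,box=(230,120,400,250))
P=cloud(w); q=P[150:300,245:268].reshape(-1,3); q2=P[150:300,372:395].reshape(-1,3)
print("plate z",np.median(q[:,2]),np.median(q2[:,2]))
comps(w,.12,.16,box=(230,120,400,345))
delta(.5667,.2989,.0585,101.35)
s=snap("side","s20"); cv2.imwrite("pics/s20c.png",cv2.resize(s["image"][200:420,220:420,::-1],None,fx=3.5,fy=2.7,interpolation=cv2.INTER_CUBIC))
snap("top","t20")
E
```

```text
0.086 [273, 167, 92, 83, 1861] mean [0.5537 0.353  0.0952] rect [557.9 344.9] [42.2 39.6] 11.5
0.086 [297, 179, 52, 20, 263] mean [0.557  0.3568 0.0962] rect [557.5 355.5] [23.7  7. ] 12.0
plate z 0.06640316531916635 0.06640063643904288
0.12 [285, 190, 78, 82, 4832] mean [0.5591 0.3467 0.1376] rect [559.3 345.4] [27.3 27.5] 29.0
0.12 [270, 288, 106, 49, 2900] mean [0.5652 0.309  0.1292] rect [567.1 307.7] [46.1 19. ] 10.4
t 23.85 tcp [0.5662 0.2994 0.0592] rot [ 3.1392e+00 -6.0000e-04  1.7696e+00] F [-9.4 -3.1 20.4] open 0.0157
turn [ 0.002 -0.     0.   ] shift [-0.002  0.001  0.002]
```

View pics/s20c.png

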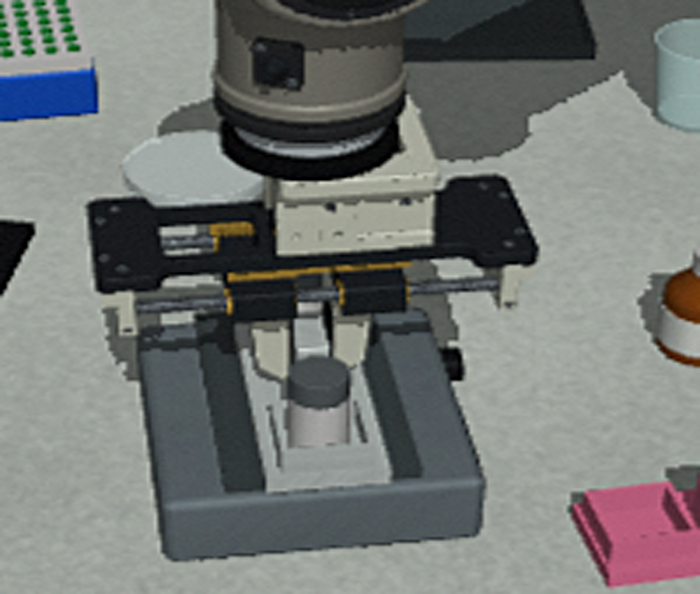

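View pics/w20.png

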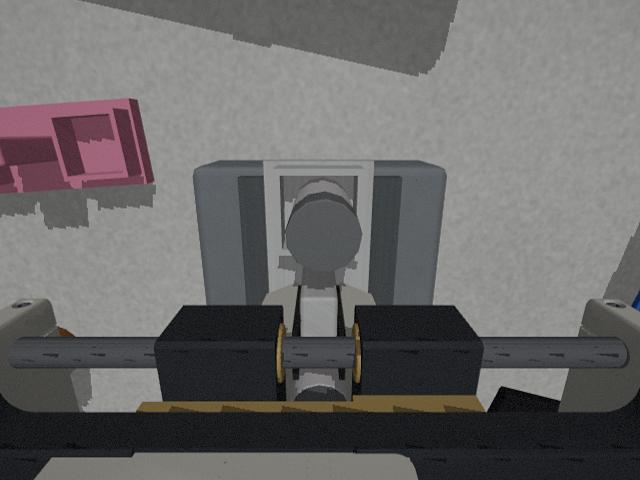

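View pics/t20.png

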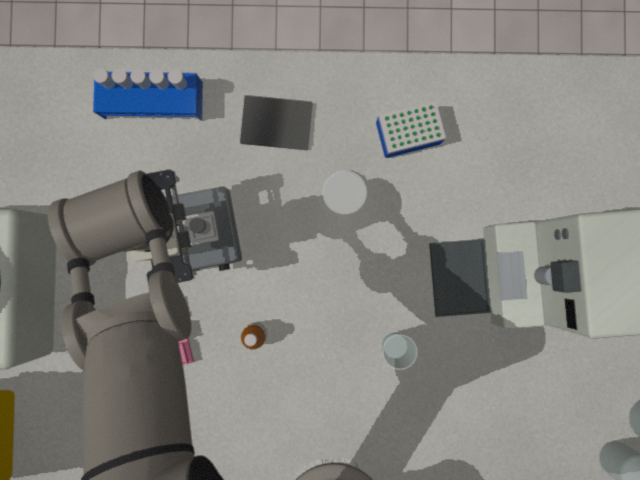

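Plate face measures z=0.0664, which is 8 mm down. Adding 14 N moved the carrier no further, so it is bottomed on the pin. Both vials are upright and the bystanders haven't moved. A short settle, then hand in.

Emit:
arm_command --motion '[[[0,0,0,0,0,0,-0.9],[0,0,0,0,0,0,-0.9],[0,0,0,0,0,0,-0.9]]]'

```text
time: 24.25
tool_pos: [0.5662, 0.2995, 0.0592]
tool_rot: [3.139, -0.001, 1.77]
contact_force: [-9.4, -2.3, 19.7]
opening: 0.0158
```

```bash
python3 - <<'E'
from cell import robot
o=robot.observe();print(o["time"],o["tool_pos"],o["contact_force"],o["opening"])
print(robot.hand_in())
E
```

```text
24.25 [0.56617494 0.29945952 0.05920306] [-9.36496814 -2.25500359 19.65638936] 0.01584238749759134
the job is handed in; nothing more can be done
None
```

The job is done and handed in at 24.3 s of the 69 s allowed. Both vials stand upright in the carrier's pockets. The carrier is seated on the locating pin and still held down by its handle. I set it down 29.8 mm to the −y side of the pin and slid it along the slot until the hole dropped over the pin. I then pressed it fully home.

**Last checks**
- **Plate:** the camera puts its face at z = 0.0664 m, about 8 mm down. The carrier did not sink further when the push rose from about 6 to 20 N, so it has bottomed out.
- **Pin:** the wrist force dropped from +4.3 to −0.6 N as the carrier sank on reaching the pin, which shows the hole caught it.
- **Surroundings:** both vials looked upright, and in the last top and side pictures the bystanders had not moved (the pink look-alike is half hidden there).

**What disagreed**
- **Tool height:** the reported TCP z was about 39 mm below where the cameras showed the real fingertips. My first grasp therefore closed just above the vial's cap, with no contact showing at the wrist. I measured the offset and corrected for it from then on.
- **Side force:** about 9 N of sideways force against the pin remains. Trying to relieve it did not help.

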